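Put the dried rasps back in the rack and lay out the chisels

TASK

Get the carving bench ready for work. The rinsed rasps have dried on the hook rail: lift each one off its hook and lower it gently, blade down, into an empty hole of the tool rack, until its handle sits flat on the plank. Lay every chisel that is lying loose on the bench across the two notched rails of the chisel rest, roughly centred and level, one to a pair of notches; leave the callipers hanging, and leave the rasps already in the rack and everything else on the bench where they are.

Things in the scene. Friction and masses are not known exactly. Their poses are not given: they have to be found in the camera images.
- rasp0: Rasp hanging on any hook of the rail (None if absent). Round wooden handle 32 mm across, 85 mm long; below it a brass ferrule 20 mm across, 15 mm long, then a flat blade 16 x 6 mm to 90 mm below the handle; a fixed wire loop on the handle's top. 0.16 kg. Origin: the blade's tip; z up the axis: shoulder (handle's lower face) at z = 90 mm, handle's top at 175 mm, loop's top at 205 mm.
- rasp1: Another rasp hanging on the rail, same as rasp0 (None if absent). All hang by the loop, blade down, tip 54 mm above the bench. The loop is 4 mm wire in the rasp's own y-z plane, 18 mm wide between wire centres; the opening over the handle's top is 25 mm high. Hanging, the hook's arm lies 196 mm above the origin.
- rasp2: Another rasp hanging on the rail, same as rasp0 (None if absent).
- rasp3: Another rasp hanging on the rail, same as rasp0 (None if absent).
- stand0: Rasp that already stands in hole 0 of the rack (None if it is absent and the hole empty); same shape and origin as rasp0. Stays where it is.
- stand1: Rasp that already stands in hole 1 of the rack (None if it is absent and the hole empty); same shape and origin as rasp0. Stays where it is.
- stand2: Rasp that already stands in hole 2 of the rack (None if it is absent and the hole empty); same shape and origin as rasp0. Stays where it is.
- stand3: Rasp that already stands in hole 3 of the rack (None if it is absent and the hole empty); same shape and origin as rasp0. Stays where it is.
- stand4: Rasp that already stands in hole 4 of the rack (None if it is absent and the hole empty); same shape and origin as rasp0. Stays where it is.
- stand5: Rasp that already stands in hole 5 of the rack (None if it is absent and the hole empty); same shape and origin as rasp0. Stays where it is.
- hook_rail: Fixed wooden rail on two posts, board top 253 mm up, five steel hooks at y = -180, -90, 0, 90, 180 mm: level 6 mm arms 250 mm above the bench pointing to the body's -x (robot side), ends turned up 9 mm above arm centre, 10 to 19 mm in front of the hanging point. Lift 10 to 16 mm, then draw 40 mm to -x. Origin: on the bench under the middle hanging point; board face at x = +50 mm.
- tool_rack: Fixed wooden rack: plank 130 (x) x 240 (y) x 20 mm on end boards, top 100 mm above the bench, six square through holes 25 mm wide: centres at x = -25 mm, y = -72, 0, 72 mm (holes 0, 1, 2) and x = +25 mm, y = -72, 0, 72 mm (holes 3, 4, 5). Blade and ferrule go down the hole, the shoulder sits flat on the plank (tip 10 mm above the bench). Origin: on the bench under the plank's centre, z up.
- chisel_rest: Fixed wooden rest: base board 150 (x) x 215 (y) x 12 mm, two rails along y at x = -50 and +50 mm, 14 mm thick, tops 46 mm above the bench, each with 90-degree V notches 16 mm deep, 32 mm wide at y = -65, 0, 65 mm. A chisel lies along x across both rails in facing notches, its axis then 41 mm above the bench, its middle at x = 0. Origin: on the bench under its centre, z up.
- chisel0: Broad stone chisel lying loose on the bench (None if absent): steel, 200 mm long, octagonal bar 16 mm across flats from x = -100 to 70 mm, then a flat broad cutting end 40 mm wide, 6 mm thick to x = 100 mm; 0.26 kg, balances within 12 mm of its origin. Origin: on the axis at half length, 8 mm above the bench as it lies on a flat; x towards the cutting edge.
- chisel1: Another chisel lying loose on the bench, same as chisel0 (None if absent).
- callipers: Steel outside callipers 145 mm long hanging on one of the five hooks by the same kind of loop, from two bowed legs 100 mm wide; origin at the loop's foot, 21 mm under the hook arm. Stays hanging there.
- mallet: Carver's round mallet standing on its white head, handle up, 84 mm across, 222 mm high. Origin under its centre. Stays put.
- offcut: Loose marble offcut 75 x 55 x 60 mm. Origin under its centre. Stays put.
Not all that is in view belongs to the job. What is shaped like the rasp0 but green, pink or purple is not meant.

How it is judged (in metres and radians):
At the end, for the whole second after the job is handed in: Rasps upright (0.12 rad) in rack holes, tip within 5 mm of seated height, 6 mm of hole centre in rack x and y; chisels in facing notches: 18 mm along, 5 mm sideways and in height, 0.07 rad in line; other rasps still in their holes, callipers hang within 30 mm of their start; all at rest (((x of rasp0 in the frame of tool_rack between -0.031 and -0.019 m and y of rasp0 in the frame of tool_rack between -0.078 and -0.066 m and z of rasp0 in the frame of tool_rack between 0.005 and 0.015 m and angle between rasp0's own z axis and vertical below 0.12 rad) or (x of rasp0 in the frame of tool_rack between -0.031 and -0.019 m and y of rasp0 in the frame of tool_rack between -0.006 and 0.006 m and z of rasp0 in the frame of tool_rack between 0.005 and 0.015 m and angle between rasp0's own z axis and vertical below 0.12 rad) or (x of rasp0 in the frame of tool_rack between -0.031 and -0.019 m and y of rasp0 in the frame of tool_rack between 0.066 and 0.078 m and z of rasp0 in the frame of tool_rack between 0.005 and 0.015 m and angle between rasp0's own z axis and vertical below 0.12 rad) or (x of rasp0 in the frame of tool_rack between 0.019 and 0.031 m and y of rasp0 in the frame of tool_rack between -0.078 and -0.066 m and z of rasp0 in the frame of tool_rack between 0.005 and 0.015 m and angle between rasp0's own z axis and vertical below 0.12 rad) or (x of rasp0 in the frame of tool_rack between 0.019 and 0.031 m and y of rasp0 in the frame of tool_rack between -0.006 and 0.006 m and z of rasp0 in the frame of tool_rack between 0.005 and 0.015 m and angle between rasp0's own z axis and vertical below 0.12 rad) or (x of rasp0 in the frame of tool_rack between 0.019 and 0.031 m and y of rasp0 in the frame of tool_rack between 0.066 and 0.078 m and z of rasp0 in the frame of tool_rack between 0.005 and 0.015 m and angle between rasp0's own z axis and vertical below 0.12 rad)) and ((x of rasp1 in the frame of tool_rack between -0.031 and -0.019 m and y of rasp1 in the frame of tool_rack between -0.078 and -0.066 m and z of rasp1 in the frame of tool_rack between 0.005 and 0.015 m and angle between rasp1's own z axis and vertical below 0.12 rad) or (x of rasp1 in the frame of tool_rack between -0.031 and -0.019 m and y of rasp1 in the frame of tool_rack between -0.006 and 0.006 m and z of rasp1 in the frame of tool_rack between 0.005 and 0.015 m and angle between rasp1's own z axis and vertical below 0.12 rad) or (x of rasp1 in the frame of tool_rack between -0.031 and -0.019 m and y of rasp1 in the frame of tool_rack between 0.066 and 0.078 m and z of rasp1 in the frame of tool_rack between 0.005 and 0.015 m and angle between rasp1's own z axis and vertical below 0.12 rad) or (x of rasp1 in the frame of tool_rack between 0.019 and 0.031 m and y of rasp1 in the frame of tool_rack between -0.078 and -0.066 m and z of rasp1 in the frame of tool_rack between 0.005 and 0.015 m and angle between rasp1's own z axis and vertical below 0.12 rad) or (x of rasp1 in the frame of tool_rack between 0.019 and 0.031 m and y of rasp1 in the frame of tool_rack between -0.006 and 0.006 m and z of rasp1 in the frame of tool_rack between 0.005 and 0.015 m and angle between rasp1's own z axis and vertical below 0.12 rad) or (x of rasp1 in the frame of tool_rack between 0.019 and 0.031 m and y of rasp1 in the frame of tool_rack between 0.066 and 0.078 m and z of rasp1 in the frame of tool_rack between 0.005 and 0.015 m and angle between rasp1's own z axis and vertical below 0.12 rad)) and ((x of rasp2 in the frame of tool_rack between -0.031 and -0.019 m and y of rasp2 in the frame of tool_rack between -0.078 and -0.066 m and z of rasp2 in the frame of tool_rack between 0.005 and 0.015 m and angle between rasp2's own z axis and vertical below 0.12 rad) or (x of rasp2 in the frame of tool_rack between -0.031 and -0.019 m and y of rasp2 in the frame of tool_rack between -0.006 and 0.006 m and z of rasp2 in the frame of tool_rack between 0.005 and 0.015 m and angle between rasp2's own z axis and vertical below 0.12 rad) or (x of rasp2 in the frame of tool_rack between -0.031 and -0.019 m and y of rasp2 in the frame of tool_rack between 0.066 and 0.078 m and z of rasp2 in the frame of tool_rack between 0.005 and 0.015 m and angle between rasp2's own z axis and vertical below 0.12 rad) or (x of rasp2 in the frame of tool_rack between 0.019 and 0.031 m and y of rasp2 in the frame of tool_rack between -0.078 and -0.066 m and z of rasp2 in the frame of tool_rack between 0.005 and 0.015 m and angle between rasp2's own z axis and vertical below 0.12 rad) or (x of rasp2 in the frame of tool_rack between 0.019 and 0.031 m and y of rasp2 in the frame of tool_rack between -0.006 and 0.006 m and z of rasp2 in the frame of tool_rack between 0.005 and 0.015 m and angle between rasp2's own z axis and vertical below 0.12 rad) or (x of rasp2 in the frame of tool_rack between 0.019 and 0.031 m and y of rasp2 in the frame of tool_rack between 0.066 and 0.078 m and z of rasp2 in the frame of tool_rack between 0.005 and 0.015 m and angle between rasp2's own z axis and vertical below 0.12 rad)) and ((x of rasp3 in the frame of tool_rack between -0.031 and -0.019 m and y of rasp3 in the frame of tool_rack between -0.078 and -0.066 m and z of rasp3 in the frame of tool_rack between 0.005 and 0.015 m and angle between rasp3's own z axis and vertical below 0.12 rad) or (x of rasp3 in the frame of tool_rack between -0.031 and -0.019 m and y of rasp3 in the frame of tool_rack between -0.006 and 0.006 m and z of rasp3 in the frame of tool_rack between 0.005 and 0.015 m and angle between rasp3's own z axis and vertical below 0.12 rad) or (x of rasp3 in the frame of tool_rack between -0.031 and -0.019 m and y of rasp3 in the frame of tool_rack between 0.066 and 0.078 m and z of rasp3 in the frame of tool_rack between 0.005 and 0.015 m and angle between rasp3's own z axis and vertical below 0.12 rad) or (x of rasp3 in the frame of tool_rack between 0.019 and 0.031 m and y of rasp3 in the frame of tool_rack between -0.078 and -0.066 m and z of rasp3 in the frame of tool_rack between 0.005 and 0.015 m and angle between rasp3's own z axis and vertical below 0.12 rad) or (x of rasp3 in the frame of tool_rack between 0.019 and 0.031 m and y of rasp3 in the frame of tool_rack between -0.006 and 0.006 m and z of rasp3 in the frame of tool_rack between 0.005 and 0.015 m and angle between rasp3's own z axis and vertical below 0.12 rad) or (x of rasp3 in the frame of tool_rack between 0.019 and 0.031 m and y of rasp3 in the frame of tool_rack between 0.066 and 0.078 m and z of rasp3 in the frame of tool_rack between 0.005 and 0.015 m and angle between rasp3's own z axis and vertical below 0.12 rad)) and ((x of chisel0 in the frame of chisel_rest between -0.018 and 0.018 m and y of chisel0 in the frame of chisel_rest between -0.07 and -0.06 m and z of chisel0 in the frame of chisel_rest between 0.0363 and 0.0463 m and angle between the x axis of chisel0 and the x axis of chisel_rest, either way round below 0.07 rad) or (x of chisel0 in the frame of chisel_rest between -0.018 and 0.018 m and y of chisel0 in the frame of chisel_rest between -0.005 and 0.005 m and z of chisel0 in the frame of chisel_rest between 0.0363 and 0.0463 m and angle between the x axis of chisel0 and the x axis of chisel_rest, either way round below 0.07 rad) or (x of chisel0 in the frame of chisel_rest between -0.018 and 0.018 m and y of chisel0 in the frame of chisel_rest between 0.06 and 0.07 m and z of chisel0 in the frame of chisel_rest between 0.0363 and 0.0463 m and angle between the x axis of chisel0 and the x axis of chisel_rest, either way round below 0.07 rad)) and ((x of chisel1 in the frame of chisel_rest between -0.018 and 0.018 m and y of chisel1 in the frame of chisel_rest between -0.07 and -0.06 m and z of chisel1 in the frame of chisel_rest between 0.0363 and 0.0463 m and angle between the x axis of chisel1 and the x axis of chisel_rest, either way round below 0.07 rad) or (x of chisel1 in the frame of chisel_rest between -0.018 and 0.018 m and y of chisel1 in the frame of chisel_rest between -0.005 and 0.005 m and z of chisel1 in the frame of chisel_rest between 0.0363 and 0.0463 m and angle between the x axis of chisel1 and the x axis of chisel_rest, either way round below 0.07 rad) or (x of chisel1 in the frame of chisel_rest between -0.018 and 0.018 m and y of chisel1 in the frame of chisel_rest between 0.06 and 0.07 m and z of chisel1 in the frame of chisel_rest between 0.0363 and 0.0463 m and angle between the x axis of chisel1 and the x axis of chisel_rest, either way round below 0.07 rad)) and x of stand0 in the frame of tool_rack between -0.031 and -0.019 m and y of stand0 in the frame of tool_rack between -0.078 and -0.066 m and z of stand0 in the frame of tool_rack between 0.005 and 0.015 m and angle between each of stand0, stand1, stand2, stand3, stand4, stand5's own z axis and vertical below 0.12 rad and x of stand1 in the frame of tool_rack between -0.031 and -0.019 m and y of stand1 in the frame of tool_rack between -0.006 and 0.006 m and z of stand1 in the frame of tool_rack between 0.005 and 0.015 m and x of stand2 in the frame of tool_rack between -0.031 and -0.019 m and y of stand2 in the frame of tool_rack between 0.066 and 0.078 m and z of stand2 in the frame of tool_rack between 0.005 and 0.015 m and x of stand3 in the frame of tool_rack between 0.019 and 0.031 m and y of stand3 in the frame of tool_rack between -0.078 and -0.066 m and z of stand3 in the frame of tool_rack between 0.005 and 0.015 m and x of stand4 in the frame of tool_rack between 0.019 and 0.031 m and y of stand4 in the frame of tool_rack between -0.006 and 0.006 m and z of stand4 in the frame of tool_rack between 0.005 and 0.015 m and x of stand5 in the frame of tool_rack between 0.019 and 0.031 m and y of stand5 in the frame of tool_rack between 0.066 and 0.078 m and z of stand5 in the frame of tool_rack between 0.005 and 0.015 m and linear speed of each of rasp0, rasp1, rasp2, rasp3, chisel0, chisel1 below 0.03 m/s and distance of callipers from where it was at the start of the episode below 0.03 m); the robot touches nothing.
It fails at once if a rasp already standing in the rack is lifted out (z of any of stand0, stand1, stand2, stand3, stand4, stand5 in the frame of tool_rack above 0.04 m).
It fails at once if the callipers are knocked off their hook (distance of callipers from where it was at the start of the episode above 0.08 m).
It fails at once if a rasp is dropped or rammed into the rack (over 60 N) (contact force between any of rasp0, rasp1, rasp2, rasp3 and tool_rack above 60 N).
It fails at once if the mallet or the offcut is shoved aside by more than 30 mm (distance of any of mallet, offcut from where it was at the start of the episode above 0.03 m).
Of rasp0, rasp1, rasp2, rasp3 only 3 to 4 are there at a start; the rules pass over those that are not, and their reading is None.
Of stand0, stand1, stand2, stand3, stand4, stand5 only 1 to 2 are there at a start; the rules pass over those that are not, and their reading is None.
Of chisel0, chisel1 only 1 to 2 are there at a start; the rules pass over those that are not, and their reading is None.
At some moment in a run one of chisel0, chisel1 may be knocked a few centimetres aside while the robot is not near it.
It also fails if it takes over 210 s, if anything falls off the work surface, if the arm or the gripper's body presses on something with over 40 N, if the wrist force passes 120 N, or if a joint passes its speed limit or range.

ROBOT

A 6-joint arm with a two-finger parallel gripper is mounted at the origin on the work surface. World frame = base frame: x ahead of the robot, y to its left, z up, the work surface at z = 0. Lengths are in m, angles in degrees, forces in N, time in s.
With the tool pointing down it reaches from about 0.3 to 0.75 m from the base axis. Payload 8.5 kg.
Tool frame: the origin (TCP) lies on the centre line of the jaws, within the pads' length; the fingertips stand env.tips_ahead ahead of it and the grasp point (between the pads) lies 8 mm behind it (env.tips_ahead is the distance from the TCP to the fingertips, in m); z points along the fingers, y is the direction in which the jaws open and shut (so a half turn about z gives the same grasp; the last joint's range is limited). The gripper opens to 85 mm and grips with 20 to 120 N. Pads are 22 mm wide; open, the fingers measure 114 mm over their backs; the gripper's body (76 mm by 85 mm) begins 54 mm behind the grasp point. The pads swing forward as they close: fully open they stand 13 mm farther back than shut.
Start: joints at [-80.747, 21.807, 74.336, -0, 83.858, -12.336], TCP at [0.202, -0.511, 0.242] pointing down, gripper open.
Joint ranges: [-178.18, 178.18], [-50.72, 133.34], [12.68, 142.11], [-81.47, 261.47], [9.98, 163.14], [-165.26, 165.26]. Speed limits (degrees/s): [136.94, 136.94, 180, 180, 180, 180].

INTERFACE

Orientations are given as a 3x3 rotation matrix whose columns are the frame's x, y, z axes.
In Python, from rig import env gives the robot as it stands.
- The arm moves only by the tool servo_tool, never from a script. Its argument "commands" is a list of rows, each an object with "linear": the shift along the tool's x, y, z in mm, a list of three; "angular": the turn, a rotation vector about the tool's x, y, z in degrees, a list of three; "gripper": the opening, from -1 (shut) to 1 (fully open). In form: [{"linear": [x, y, z], "angular": [rx, ry, rz], "gripper": gripper}, ...]. A call has 1 to 20 rows; each row is the pose to reach, as a shift and turn from the pose commanded when the call began, along the tool's axes at that moment; what a row does not reach only later rows make up. A row lasts 1/10 s, in which the tool goes at most 50 mm and 8.59 degrees, less where a joint would pass 70% of its speed; a pose out of reach is approached as far as the arm can. A call with a gripper value outside its range is refused whole. The fingers move at their own pace and stop on an object; "force" is the grip in N (left out, the last holds). Time passes only in rows, so rows that repeat a pose let the fingers close. It gives the time, the measured TCP pose, the force and the opening at its end, in the units of the state.
- env.observe(): the state, without advancing time (a new reading comes with each control period).
- env.get_image(name): name is "scene" or "top" or "wrist"; returns a dict with "frame" (420x560x3 uint8, blue, green, red), "fx", "fy", "cx", "cy" (pixels), "cam_to_world" (4x4, takes a point from camera to world coordinates); the wrist camera has in their place "T_tool_cam" (4x4, takes a point from camera to tool coordinates, whose origin is the TCP and whose axes are the flange's). Camera axes: x right, y up, looking along -z (the intrinsics and any distortion apply to the point x, -y, -z); pixel columns grow to the right and rows downward; lengths in m; the calibration is good to about 2 mm. A picture is of the moment at which its call begins: read the wrist's pose just before it. There is no depth.
- env.close_job(): hands the job in, once; it reports no verdict.
Trained networks look in a picture, given as the dict that the camera call returned (one of the last four; its "shot" number tells which), for a name from the list of things; names that differ only in an ending like _2 or _b are one class to them, and where a whole thing is asked for, a point or a joint stands for the part that bears it (a point fixed in the world has none). Each returns a list of dicts, best first, with "confidence" (0 to 1); they miss things now and then, are a little off and sometimes report something else, mostly with a low value. They report only what shows in the picture. A call takes as long as a camera call. They do not tell look-alikes from the thing itself.
- env.trace(picture, query): "pixels" (420x560 bool, what is visible of it) and "extent" ([left, top, right, bottom] in pixels, round what is visible of it).
The state is a dict: "time_s": time; "q": joint angles; "qvel": joint speeds; "joint_efforts": joint torques, N m; "position": TCP position; "tool_rot": TCP orientation; "ft_force": force on the tool from outside, world axes, zero at the start; "wrist_torque": the same for the moment, N m; "grip_width": finger opening in m.
Only numpy, scipy, OpenCV 4.12 (cv2) and the standard library are available. Lean on these libraries where they do the work, as an engineer would, in place of code of your own. Each camera call takes 0.05 s, during which the arm holds its last target.

## Working session

There is one attempt and no reset: what is moved stays moved. The work goes in short steps, Python scripts to look and compute and a tool call to move; the robot and the scene stay as the last step left them, time stands still between calls to the robot, and variables do not carry over. Pictures are saved under pics/ and viewed, and the job is handed in when it is done.

Besides the shell and the picture viewer there is one more tool, called after ">>>" as name(argument=value, ...) on one line, values as JSON. servo_tool: Moves the arm, as the interface text tells. Its arguments: {"type":"object","properties":{"commands":{"type":"array","items":{"type":"object","properties":{"linear":{"type":"array","items":{"type":"number"}},"angular":{"type":"array","items":{"type":"number"}},"gripper":{"type":"number"}}}},"force":{"type":"number"}},"required":["commands"]}

```bash
ls; mkdir -p pics
python3 - <<'E'
from rig import env
import cv2,numpy as np
o=env.observe()
print({k:(np.round(v,3).tolist() if not isinstance(v,float) else v) for k,v in o.items()}, env.tips_ahead)
for n in ("scene","top","wrist"):
    p=env.get_image(n)
    cv2.imwrite(f"pics/{n}0.png",p["frame"])
    print(n,{k:(np.round(v,4).tolist()) for k,v in p.items() if k!="frame"})
E
```

```text
pics
{'time_s': 0.0, 'q': [-80.749, 21.842, 74.386, 0.001, 83.858, -12.334], 'qvel': [-0.058, 0.025, 0.039, 0.081, -0.054, 0.023], 'joint_efforts': [-0.001, -44.847, -23.128, -0.0, 0.005, -0.0], 'position': [0.202, -0.511, 0.242], 'tool_rot': [[0.93, 0.368, -0.0], [0.368, -0.93, 0.001], [0.0, -0.001, -1.0]], 'ft_force': [-0.045, 0.454, 0.378], 'wrist_torque': [-0.023, 0.056, 0.041], 'grip_width': 0.08567061986810492} 0.011
scene {'fx': 495.2433, 'fy': 495.2433, 'cx': 269.6014, 'cy': 209.0129, 'cam_to_world': [[0.8086, -0.3981, 0.4332, 1.1361], [0.5884, 0.5487, -0.594, -0.7751], [-0.0012, 0.7352, 0.6779, 0.9762], [0.0, 0.0, 0.0, 1.0]], 'shot': 1}
top {'fx': 383.4889, 'fy': 383.4889, 'cx': 283.9722, 'cy': 204.4563, 'cam_to_world': [[-0.018, 0.9824, -0.1861, 0.4342], [-0.9998, -0.0198, -0.0076, -0.0322], [-0.0111, 0.1859, 0.9825, 1.0202], [0.0, 0.0, 0.0, 1.0]], 'shot': 2}
wrist {'fx': 353.2692, 'fy': 353.2692, 'cx': 276.2137, 'cy': 211.8131, 'T_tool_cam': [[0.0006, 0.9653, 0.2612, 0.0667], [1.0, -0.0004, -0.0008, -0.0003], [-0.0007, 0.2612, -0.9653, -0.1311], [0.0, 0.0, 0.0, 1.0]], 'shot': 3}
```

View pics/scene0.png

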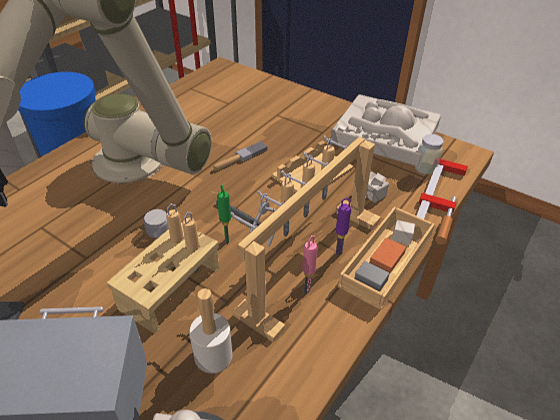

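View pics/top0.png

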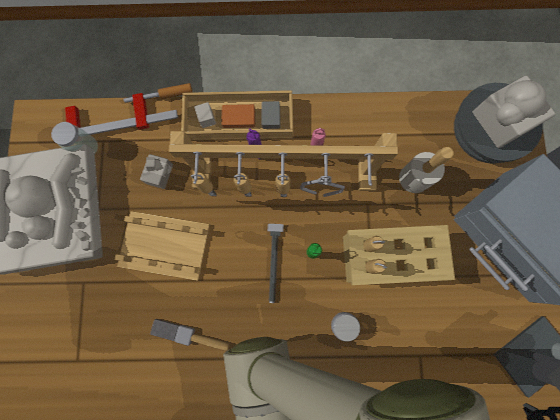

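View pics/wrist0.png

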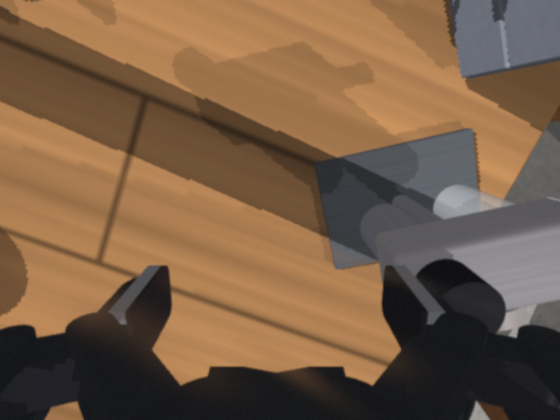

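```bash
cat > h.py <<'E'
from rig import env
import cv2,numpy as np
def proj(p,P,T=None):
    T=np.array(p["cam_to_world"]) if T is None else T
    P=np.atleast_2d(np.asarray(P,float)); c=(P-T[:3,3])@T[:3,:3]
    return np.stack([p["cx"]+p["fx"]*c[:,0]/-c[:,2], p["cy"]-p["fy"]*c[:,1]/-c[:,2]],1)
def ray(p,uv,z,T=None):
    T=np.array(p["cam_to_world"]) if T is None else T
    uv=np.atleast_2d(np.asarray(uv,float))
    d=np.stack([(uv[:,0]-p["cx"])/p["fx"],-(uv[:,1]-p["cy"])/p["fy"],-np.ones(len(uv))],1)@T[:3,:3].T
    t=(z-T[2,3])/d[:,2]
    return T[:3,3]+t[:,None]*d
def wristT(p,o):
    A=np.eye(4);A[:3,:3]=np.array(o["tool_rot"]);A[:3,3]=o["position"]
    return A@np.array(p["T_tool_cam"])
E
python3 - <<'E'
from h import *
p=env.get_image("top"); q=env.get_image("scene")
a=p["frame"];b=q["frame"]
cv2.imwrite("pics/t1.png",cv2.resize(a[130:290,100:300],None,fx=4,fy=3.75,interpolation=cv2.INTER_CUBIC))
cv2.imwrite("pics/t2.png",cv2.resize(a[130:300,280:480],None,fx=4,fy=3.5,interpolation=cv2.INTER_CUBIC))
cv2.imwrite("pics/s1.png",cv2.resize(b[130:270,200:400],None,fx=4,fy=4,interpolation=cv2.INTER_CUBIC))
for n in ["rasp0","chisel0","callipers","stand0","mallet","offcut","tool_rack","chisel_rest","hook_rail"]:
    for nm,pic in (("top",p),("scene",q)):
        print(n,nm,[(round(d["confidence"],2),np.round(d["extent"]).tolist()) for d in env.trace(pic,n)][:8])
print(env.observe()["time_s"])
E
```

```text
rasp0 top [(0.75, [276.0, 174.0, 292.0, 194.0]), (0.74, [192.0, 172.0, 215.0, 196.0]), (0.73, [233.0, 173.0, 250.0, 198.0]), (0.55, [246.0, 129.0, 259.0, 144.0]), (0.53, [312.0, 126.0, 326.0, 146.0]), (0.52, [307.0, 243.0, 319.0, 256.0]), (0.51, [140.0, 152.0, 173.0, 190.0])]
rasp0 scene [(0.94, [334.0, 202.0, 349.0, 256.0]), (0.86, [302.0, 237.0, 318.0, 292.0]), (0.84, [219.0, 187.0, 228.0, 242.0]), (0.71, [299.0, 162.0, 315.0, 214.0]), (0.65, [280.0, 175.0, 291.0, 238.0]), (0.61, [322.0, 141.0, 334.0, 200.0])]
chisel0 top [(0.57, [263.0, 225.0, 287.0, 301.0])]
chisel0 scene [(0.45, [214.0, 202.0, 261.0, 226.0])]
callipers top [(0.58, [301.0, 176.0, 343.0, 198.0])]
callipers scene [(0.56, [250.0, 195.0, 272.0, 250.0])]
stand0 top [(0.65, [363.0, 235.0, 381.0, 253.0]), (0.47, [364.0, 259.0, 384.0, 274.0])]
stand0 scene [(0.77, [182.0, 214.0, 197.0, 251.0]), (0.72, [163.0, 203.0, 184.0, 242.0]), (0.6, [253.0, 203.0, 272.0, 225.0])]
mallet top [(0.8, [395.0, 148.0, 454.0, 193.0]), (0.59, [345.0, 226.0, 453.0, 287.0])]
mallet scene [(0.76, [190.0, 287.0, 230.0, 375.0])]
offcut top [(0.83, [139.0, 150.0, 171.0, 190.0]), (0.25, [193.0, 170.0, 216.0, 199.0])]
offcut scene [(0.97, [366.0, 171.0, 389.0, 203.0]), (0.22, [109.0, 235.0, 215.0, 331.0])]
tool_rack top [(0.78, [345.0, 224.0, 451.0, 286.0]), (0.2, [192.0, 171.0, 216.0, 196.0])]
tool_rack scene [(0.63, [109.0, 233.0, 220.0, 331.0])]
chisel_rest top [(0.6, [364.0, 233.0, 381.0, 255.0])]
chisel_rest scene [(0.68, [274.0, 140.0, 354.0, 193.0])]
hook_rail top [(0.71, [167.0, 131.0, 400.0, 191.0])]
hook_rail scene [(0.74, [233.0, 138.0, 380.0, 340.0])]
1.15
```

View pics/t1.png

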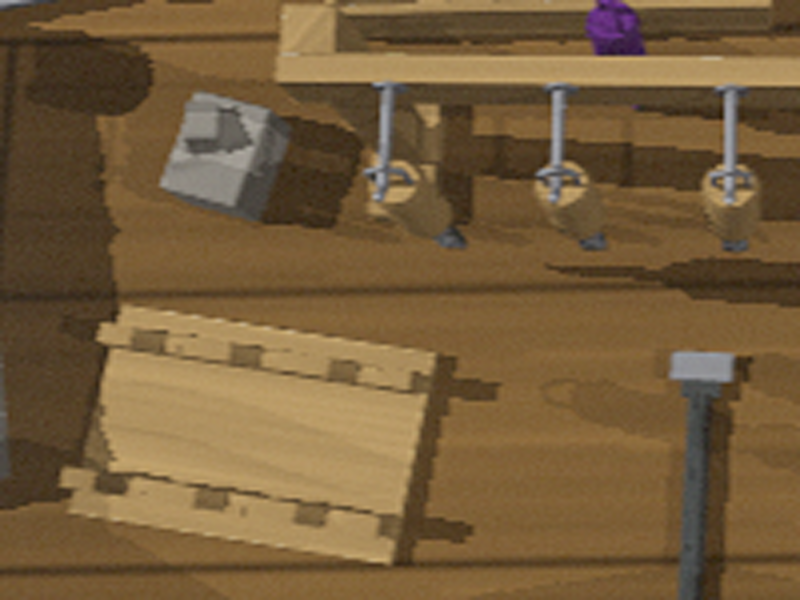

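View pics/t2.png

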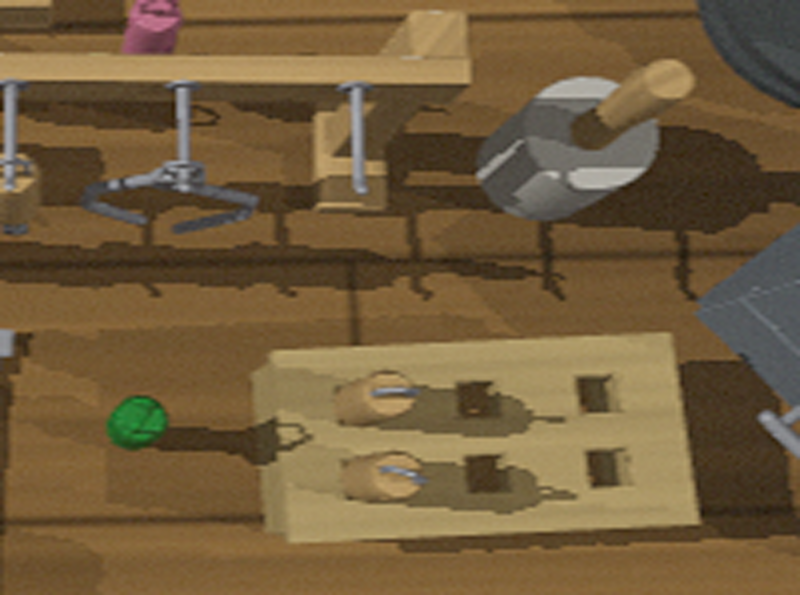

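View pics/s1.png

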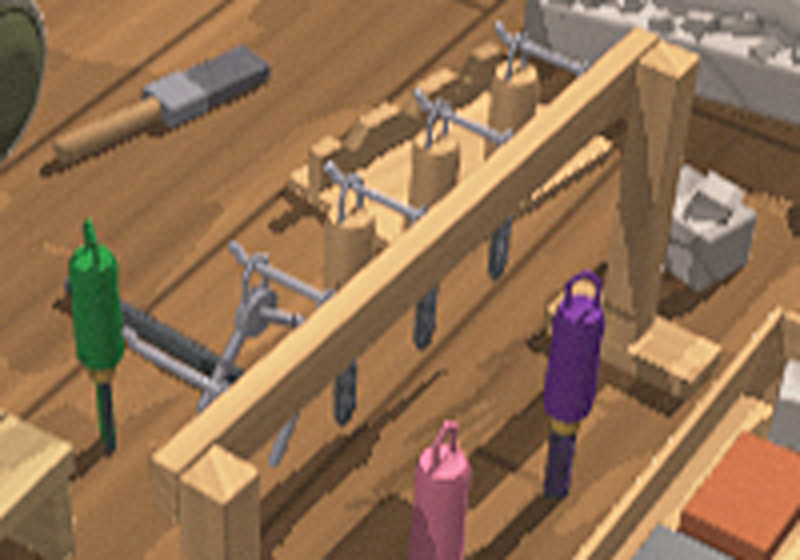

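Run:
```python
from h import *
from scipy.optimize import least_squares
p=env.get_image("top")
def t1(x,y): return (100+x/4-.4,130+y/3.75-.4)
def t2(x,y): return (280+x/4-.4,130+y/3.5-.4)
def fit(loc,uv,g):
    loc=np.array(loc)
    def f(s):
        c,n=np.cos(s[2]),np.sin(s[2]); P=loc.copy(); P[:,0]=s[0]+c*loc[:,0]-n*loc[:,1]; P[:,1]=s[1]+n*loc[:,0]+c*loc[:,1]
        return (proj(p,P)-np.array(uv)).ravel()
    r=least_squares(f,g); print(np.round(r.x[:2],4),round(np.degrees(r.x[2]),2),np.round(r.fun,1)); return r.x
print("rack");fit([[.065,.12,.1],[.065,-.12,.1],[-.065,-.12,.1],[-.065,.12,.1]],[t2(272,350),t2(672,333),t2(698,523),t2(290,542)],[.4,-.3,0])
print("rest");fit([[.057,.1075,.046],[.057,-.1075,.046],[-.057,-.1075,.046],[-.057,.1075,.046]],[t1(122,305),t1(438,352),t1(393,563),t1(70,512)],[.4,.3,0])
print("rail")
fit([[.05,y,.25] for y in (.18,.09,0,-.09,-.18)]+[[-.017,y,.258] for y in (.18,.09,0,-.18)],[t1(386,90),t1(560,90),t1(731,90),t2(183,88),t2(354,88)]+[t1(382,198),t1(556,198),t1(729,198),t2(361,188)],[.6,0,0])
print("chisel")
a=ray(p,[t1(702,380)],.008);print(a, ray(p,[(275,301)],.008),ray(p,[t1(702,353)],.003))
print("mallet top",ray(p,[t2(680,78)],.222))
print(ray(p,[(315,250)],.17))
```

```text
rack
[ 0.4829 -0.2993] 1.76 [ 0.1 -0.2 -0.3 -0.3  0.3  0.4 -0.   0. ]
rest
[0.5202 0.2839] -10.44 [-2.4  5.4  0.1  6.3  2.3 -5.3 -0.1 -5.9]
rail
[ 0.6392 -0.0235] -1.62 [ 0.7 -0.8 -0.1 -0.5  0.  -0.2 -0.  -1.1  0.3 -0.8 -0.9  0.5 -0.6  0.8
  0.1  1.1  0.4  0.9]
chisel
[[5.54887801e-01 4.17123519e-04 8.00000000e-03]] [[0.37435261 0.00314743 0.008     ]] [[5.74831999e-01 3.13201491e-04 3.00000000e-03]]
mallet top [[ 0.69391503 -0.38652641  0.222     ]]
[[ 0.4916361  -0.09221881  0.17      ]]
```

```bash
cat >> h.py <<'E'
from scipy.spatial.transform import Rotation as Ro
def yawR(a):
    """tool down; tool x at world yaw a deg"""
    c,s=np.cos(np.radians(a)),np.sin(np.radians(a)); return np.array([[c,s,0],[s,-c,0],[0,0,-1]])
def delta(target,yaw=None,o=None,R=None):
    o=o or env.observe(); R0=np.array(o["tool_rot"]); 
    Rt=R if R is not None else (yawR(yaw) if yaw is not None else R0)
    l=R0.T@(np.array(target)-o["position"])*1000; a=Ro.from_matrix(R0.T@Rt).as_rotvec(degrees=True)
    print("linear",np.round(l,1).tolist(),"angular",np.round(a,2).tolist())
def st():
    o=env.observe(); R=np.array(o["tool_rot"]); print("t",round(o["time_s"],2),"pos",np.round(o["position"],4).tolist(),"yaw",round(np.degrees(np.arctan2(R[1,0],R[0,0])),2),"zax",np.round(R[:,2],3).tolist(),"F",np.round(o["ft_force"],1).tolist(),"w",round(o["grip_width"],4),"q",np.round(o["q"],0).tolist())
    return o
E
python3 - <<'E'
from h import *
st();delta([.44,-.30,.33],0)
E
```

```text
t 1.2 pos [0.2023, -0.5114, 0.2423] yaw 21.58 zax [0.0, 0.0, -1.0] F [0.4, -0.2, 0.3] w 0.0854 q [-81.0, 22.0, 74.0, 0.0, 84.0, -12.0]
linear [298.8, -109.2, -87.7] angular [-0.0, -0.0, 21.58]
```

>>> servo_tool(commands=[{"linear": [299,-109,-88],"angular": [0,0,21.58],"gripper": 1},{"linear": [299,-109,-88],"angular": [0,0,21.58],"gripper": 1},{"linear": [299,-109,-88],"angular": [0,0,21.58],"gripper": 1},{"linear": [299,-109,-88],"angular": [0,0,21.58],"gripper": 1},{"linear": [299,-109,-88],"angular": [0,0,21.58],"gripper": 1},{"linear": [299,-109,-88],"angular": [0,0,21.58],"gripper": 1},{"linear": [299,-109,-88],"angular": [0,0,21.58],"gripper": 1},{"linear": [299,-109,-88],"angular": [0,0,21.58],"gripper": 1},{"linear": [299,-109,-88],"angular": [0,0,21.58],"gripper": 1},{"linear": [299,-109,-88],"angular": [0,0,21.58],"gripper": 1},{"linear": [299,-109,-88],"angular": [0,0,21.58],"gripper": 1},{"linear": [299,-109,-88],"angular": [0,0,21.58],"gripper": 1}])

```text
time_s: 2.4
position: [0.4397, -0.3007, 0.3301]
tool_rot: [[1.0, -0.001, -0.0], [-0.001, -1.0, 0.0], [-0.0, -0.0, -1.0]]
ft_force: [0.2, -0.4, -0.4]
grip_width: 0.0853
```

Run:
```python
from h import *
o=st(); p=env.get_image("wrist"); cv2.imwrite("pics/w1.png",cv2.resize(p["frame"],None,fx=1.4,fy=1.4,interpolation=cv2.INTER_CUBIC))
np.savez("w1.npz",T=wristT(p,o))
p=env.get_image("top"); cv2.imwrite("pics/t3.png",p["frame"])
delta([.46,.25,.33],0)
```

```text
t 2.4 pos [0.4397, -0.3007, 0.3301] yaw -0.08 zax [-0.0, 0.0, -1.0] F [0.2, -0.4, -0.4] w 0.0853 q [-47.0, 17.0, 67.0, -0.0, 96.0, 43.0]
linear [19.6, -550.5, 0.3] angular [-0.01, 0.01, -0.05]
```

View pics/w1.png

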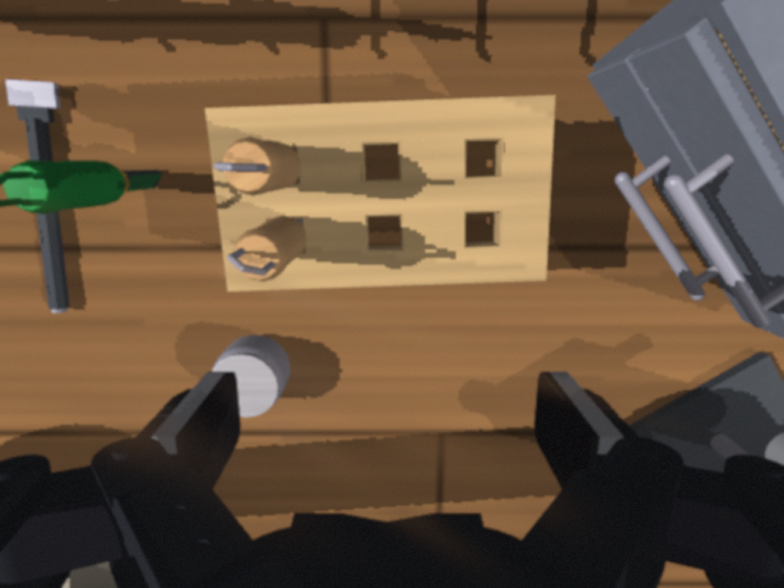

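View pics/t3.png

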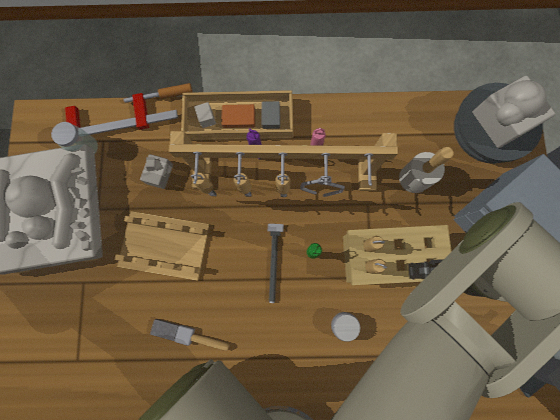

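>>> servo_tool(commands=[{"linear": [20,-550,0],"gripper": 1},{"linear": [20,-550,0],"gripper": 1},{"linear": [20,-550,0],"gripper": 1},{"linear": [20,-550,0],"gripper": 1},{"linear": [20,-550,0],"gripper": 1},{"linear": [20,-550,0],"gripper": 1},{"linear": [20,-550,0],"gripper": 1},{"linear": [20,-550,0],"gripper": 1},{"linear": [20,-550,0],"gripper": 1},{"linear": [20,-550,0],"gripper": 1},{"linear": [20,-550,0],"gripper": 1},{"linear": [20,-550,0],"gripper": 1},{"linear": [20,-550,0],"gripper": 1},{"linear": [20,-550,0],"gripper": 1}])

```text
validation failed for argument at $.co...
```

Run:
```python
from h import *
o=st(); p=env.get_image("wrist"); cv2.imwrite("pics/w2.png",cv2.resize(p["frame"],None,fx=1.4,fy=1.4,interpolation=cv2.INTER_CUBIC))
np.savez("w2.npz",T=wristT(p,o))
cv2.imwrite("pics/w2c.png",cv2.resize(p["frame"][30:240,100:380],None,fx=2.8,fy=2.8,interpolation=cv2.INTER_CUBIC))
from scipy.optimize import least_squares
T=np.load("w1.npz")["T"]
loc=np.array([[.065,.12,.1],[.065,-.12,.1],[-.065,-.12,.1],[-.065,.12,.1],[.025,0,.1],[.025,-.072,.1],[-.025,0,.1],[-.025,-.072,.1]])
uv=np.array([(206,107),(555,95),(546,280),(229,291),(381,162),(483,158),(384,232),(481,229)])/1.4-.3
def f(s):
    c,n=np.cos(s[2]),np.sin(s[2]); P=loc.copy(); P[:,0]=s[0]+c*loc[:,0]-n*loc[:,1]; P[:,1]=s[1]+n*loc[:,0]+c*loc[:,1]
    return (proj(p,P,T)-uv).ravel()
r=least_squares(f,[.48,-.3,0]);print(np.round(r.x[:2],4),np.degrees(r.x[2]),np.round(r.fun,1))
```

```text
t 2.5 pos [0.4399, -0.3005, 0.3302] yaw -0.05 zax [-0.0, 0.0, -1.0] F [0.3, -0.4, 0.8] w 0.0857 q [-47.0, 17.0, 67.0, -0.0, 96.0, 43.0]
[ 0.4823 -0.2973] 1.9329835573851686 [-1.1  0.3  0.3 -0.4 -0.   0.2 -1.4 -0.   0.4 -0.2  0.6 -0.   0.1  0.4
  1.2  0.1]
```

View pics/w2.png

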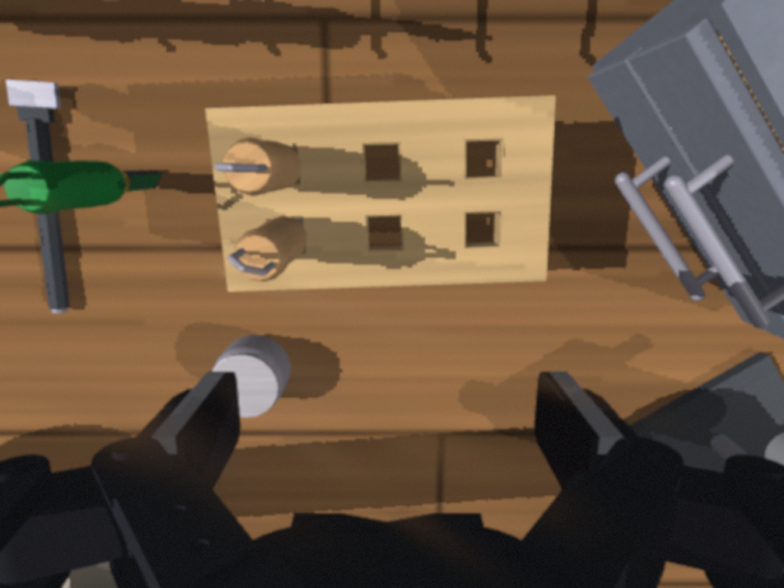

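View pics/w2c.png

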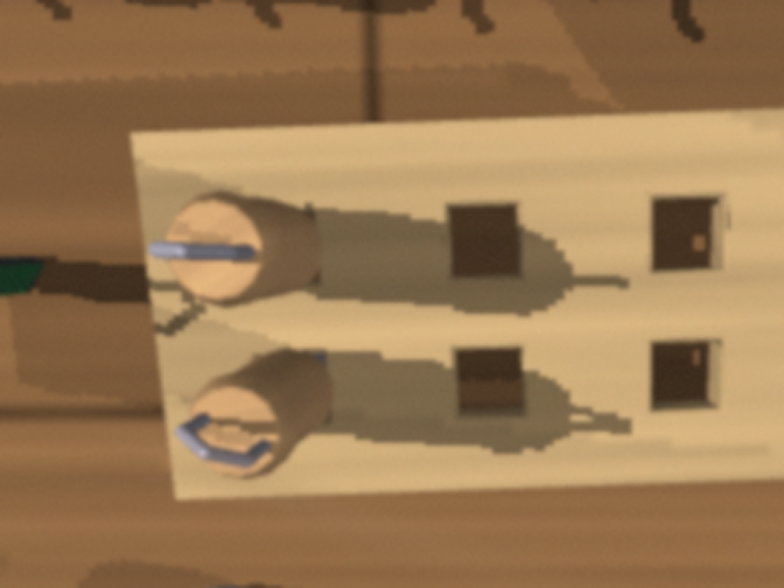

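>>> servo_tool(commands=[{"linear": [20,-550,0],"angular": [0,0,0],"gripper": 1},{"linear": [20,-550,0],"angular": [0,0,0],"gripper": 1},{"linear": [20,-550,0],"angular": [0,0,0],"gripper": 1},{"linear": [20,-550,0],"angular": [0,0,0],"gripper": 1},{"linear": [20,-550,0],"angular": [0,0,0],"gripper": 1},{"linear": [20,-550,0],"angular": [0,0,0],"gripper": 1},{"linear": [20,-550,0],"angular": [0,0,0],"gripper": 1},{"linear": [20,-550,0],"angular": [0,0,0],"gripper": 1},{"linear": [20,-550,0],"angular": [0,0,0],"gripper": 1},{"linear": [20,-550,0],"angular": [0,0,0],"gripper": 1},{"linear": [20,-550,0],"angular": [0,0,0],"gripper": 1},{"linear": [20,-550,0],"angular": [0,0,0],"gripper": 1},{"linear": [20,-550,0],"angular": [0,0,0],"gripper": 1},{"linear": [20,-550,0],"angular": [0,0,0],"gripper": 1}])

```text
time_s: 3.95
position: [0.4603, 0.249, 0.3304]
tool_rot: [[1.0, -0.001, 0.0], [-0.001, -1.0, -0.0], [0.0, 0.0, -1.0]]
ft_force: [0.7, 0.1, 0.5]
grip_width: 0.0853
```

Run:
```python
from h import *
o=st(); p=env.get_image("wrist"); cv2.imwrite("pics/w3.png",cv2.resize(p["frame"],None,fx=1.4,fy=1.4,interpolation=cv2.INTER_CUBIC))
np.savez("w3.npz",T=wristT(p,o))
```

```text
t 3.95 pos [0.4603, 0.249, 0.3304] yaw -0.05 zax [0.0, -0.0, -1.0] F [0.7, 0.1, 0.5] w 0.0853 q [15.0, 16.0, 68.0, -0.0, 96.0, 105.0]
```

View pics/w3.png

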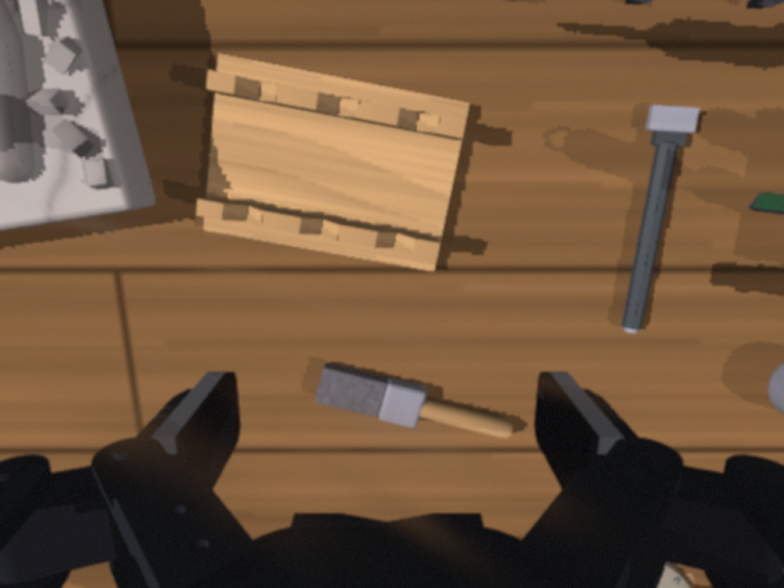

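>>> servo_tool(commands=[{"linear": [-5,-35,130],"angular": [0,0,0],"gripper": 1},{"linear": [-5,-35,130],"angular": [0,0,0],"gripper": 1},{"linear": [-5,-35,130],"angular": [0,0,0],"gripper": 1},{"linear": [-5,-35,130],"angular": [0,0,0],"gripper": 1},{"linear": [-5,-35,130],"angular": [0,0,0],"gripper": 1},{"linear": [-5,-35,130],"angular": [0,0,0],"gripper": 1}])

```text
time_s: 4.6
position: [0.4564, 0.2844, 0.2027]
tool_rot: [[1.0, -0.001, 0.004], [-0.001, -1.0, 0.001], [0.004, -0.001, -1.0]]
ft_force: [0.1, -0.4, 0.2]
grip_width: 0.0854
```

Run:
```python
from h import *
o=st(); p=env.get_image("wrist"); cv2.imwrite("pics/w4.png",cv2.resize(p["frame"][0:260,80:420],None,fx=2.3,fy=2.3,interpolation=cv2.INTER_CUBIC))
np.savez("w4.npz",T=wristT(p,o))
```

```text
t 4.6 pos [0.4564, 0.2844, 0.2027] yaw -0.06 zax [0.004, 0.001, -1.0] F [0.1, -0.4, 0.2] w 0.0854 q [19.0, 22.0, 80.0, -0.0, 77.0, 109.0]
```

View pics/w4.png

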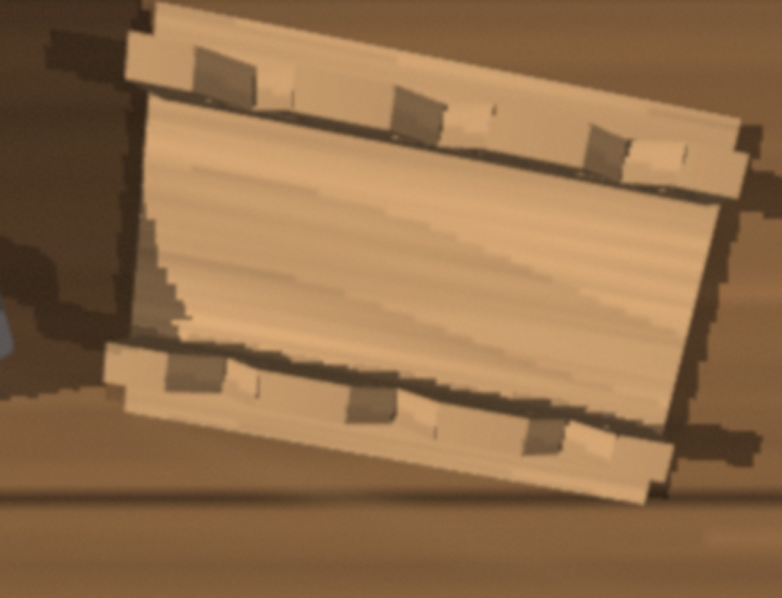

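```bash
cat >> h.py <<'E'
from scipy.optimize import least_squares
def fit2d(p,loc,uv,g,T=None,z=None):
    loc=np.array(loc,float);uv=np.array(uv,float)
    def P(s):
        c,n=np.cos(s[2]),np.sin(s[2]); Q=loc.copy(); Q[:,0]=s[0]+c*loc[:,0]-n*loc[:,1]; Q[:,1]=s[1]+n*loc[:,0]+c*loc[:,1]; return Q
    r=least_squares(lambda s:(proj(p,P(s),T)-uv).ravel(),g)
    print(np.round(r.x[:2],4),"yaw",round(np.degrees(r.x[2]),2),"res",np.round(r.fun,1).tolist()); return r.x
E
python3 - <<'E'
from h import *
o=st();p=env.get_image("wrist");T=np.load("w4.npz")["T"];
cv2.imwrite("pics/w5.png",cv2.resize(p["frame"][0:260,80:420],None,fx=2.3,fy=2.3,interpolation=cv2.INTER_CUBIC))
np.savez("w5.npz",T=wristT(p,o))
loc=[[.075,.1075,.012],[.075,-.1075,.012],[-.075,-.1075,.012],[-.075,.1075,.012],[.057,.1075,.046],[.043,.1075,.046],[.057,-.1075,.046],[.043,-.1075,.046],[-.043,.1075,.046],[-.057,.1075,.046],[-.043,-.1075,.046],[-.057,-.1075,.046]]
uv=np.array([(155,3),(742,120),(645,504),(125,413),(128,33),(126,79),(748,153),(742,199),(105,343),(103,382),(673,443),(668,485)])/2.3+[80,0]-.3
s=fit2d(p,loc,uv,[.52,.28,-.18],T)
c,n=np.cos(s[2]),np.sin(s[2])
for y in (.065,0,-.065):
  for x in (.05,-.05):
    P=[s[0]+c*x-n*y,s[1]+n*x+c*y,.030]; print(np.round((proj(p,P,T)[0]-[80,0])*2.3))
E
```

```text
t 4.65 pos [0.4563, 0.2845, 0.2026] yaw -0.05 zax [0.004, 0.001, -1.0] F [0.1, -0.2, -0.5] w 0.0854 q [19.0, 22.0, 80.0, -0.0, 77.0, 109.0]
[0.5218 0.2973] yaw -10.23 res [0.3, -0.3, 0.7, -0.5, 0.5, 1.0, -0.4, 0.8, -6.4, -1.2, -6.9, -0.6, 7.2, 2.2, 4.9, 1.3, -5.3, -0.2, -5.5, -0.1, 6.9, 2.6, 4.9, 0.3]
[254.  90.]
[223. 377.]
[441. 126.]
[395. 408.]
[624. 162.]
[563. 438.]
```

View pics/w5.png

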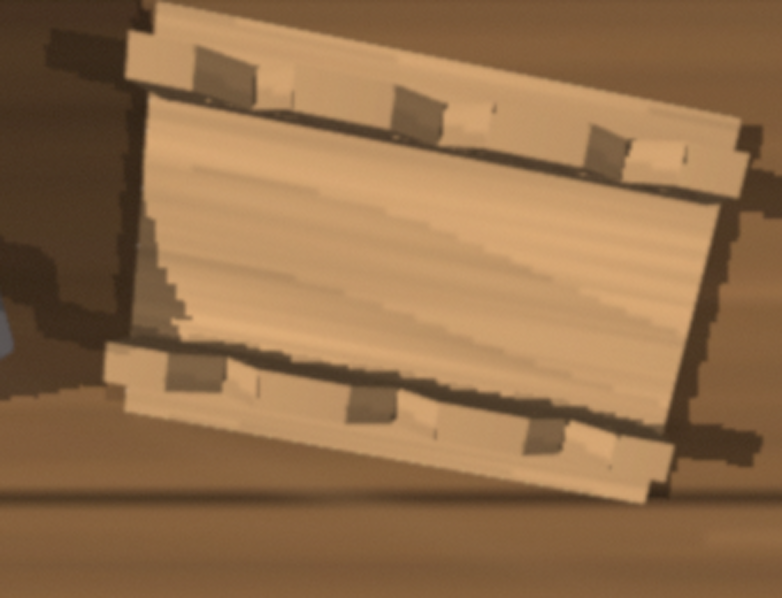

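Run:
```python
from h import *
p=env.get_image("top")
def t1(x,y): return (100+x/4-.4,130+y/3.75-.4)
fit2d(p,[[.075,.1075,.012],[.075,-.1075,.012],[-.075,-.1075,.012],[-.075,.1075,.012]],[t1(122,305),t1(438,352),t1(393,563),t1(70,512)],[.52,.28,-.18])
print("offcut",ray(p,[t1(165,185),t1(265,215),t1(290,120)],.0))
d=env.trace(p,"chisel0");print([(x["confidence"],x["extent"]) for x in d])
m=d[0]["pixels"];ys,xs=np.nonzero(m)
W=ray(p,np.stack([xs,ys],1),.01)
shaft=W[W[:,0]<.53]; 
for a in np.arange(.37,.59,.02):
    s=W[(W[:,0]>=a)&(W[:,0]<a+.02)]; 
    if len(s): print(round(a+.01,2),len(s),np.round([s[:,1].mean(),s[:,1].min(),s[:,1].max()],4))
print(W.min(0),W.max(0))
from h import delta
delta([.42,.0,.20],0)
```

```text
[0.5238 0.2948] yaw -10.19 res [0.3, -0.3, -0.1, -0.3, -0.2, 0.2, -0.0, 0.4]
offcut [[0.70685132 0.36849152 0.        ]
 [0.68278281 0.2985137  0.        ]
 [0.75468512 0.2839553  0.        ]]
[(0.97, [265.1, 224.1, 284.1, 303.1])]
0.38 46 [0.012  0.0054 0.0184]
0.4 48 [0.0117 0.0052 0.0183]
0.42 55 [0.0101 0.0023 0.018 ]
0.44 47 [ 0.0085 -0.0005  0.0178]
0.46 56 [ 0.0071 -0.0008  0.015 ]
0.48 54 [ 0.0066 -0.0011  0.0148]
0.5 52 [ 0.006  -0.0014  0.0145]
0.52 47 [ 0.006  -0.0017  0.0143]
0.54 64 [ 0.0027 -0.0099  0.0139]
0.56 97 [ 0.0013 -0.0181  0.0218]
0.58 27 [-0.0002 -0.0182  0.019 ]
[ 0.37207389 -0.01818258  0.01      ] [0.5734147  0.02175384 0.01      ]
linear [-35.6, 284.8, 1.3] angular [-0.04, -0.13, -0.02]
```

>>> servo_tool(commands=[{"linear": [-35,285,0],"angular": [0,0,0],"gripper": 1},{"linear": [-35,285,0],"angular": [0,0,0],"gripper": 1},{"linear": [-35,285,0],"angular": [0,0,0],"gripper": 1},{"linear": [-35,285,0],"angular": [0,0,0],"gripper": 1},{"linear": [-35,285,0],"angular": [0,0,0],"gripper": 1},{"linear": [-35,285,0],"angular": [0,0,0],"gripper": 1},{"linear": [-35,285,0],"angular": [0,0,0],"gripper": 1},{"linear": [-35,285,0],"angular": [0,0,0],"gripper": 1},{"linear": [-35,285,0],"angular": [0,0,0],"gripper": 1}])

```text
time_s: 5.7
position: [0.4203, 0.0006, 0.2006]
tool_rot: [[1.0, 0.001, 0.001], [0.001, -1.0, 0.0], [0.001, -0.0, -1.0]]
ft_force: [0.3, 0.1, -0.4]
grip_width: 0.0854
```

Run:
```python
from h import *
o=st(); p=env.get_image("wrist"); T=wristT(p,o)
cv2.imwrite("pics/w6.png",cv2.resize(p["frame"],None,fx=1.4,fy=1.4,interpolation=cv2.INTER_CUBIC))
d=env.trace(p,"chisel0");print([(x["confidence"],x["extent"]) for x in d])
m=d[0]["pixels"];ys,xs=np.nonzero(m)
W=ray(p,np.stack([xs,ys],1),.008,T)
for a in np.arange(.37,.59,.02):
    s=W[(W[:,0]>=a)&(W[:,0]<a+.02)]; 
    if len(s): print(round(a+.01,2),len(s),np.round([s[:,1].mean(),s[:,1].min(),s[:,1].max()],4))
print(W.min(0),W.max(0))
```

```text
t 5.7 pos [0.4203, 0.0006, 0.2006] yaw 0.06 zax [0.001, 0.0, -1.0] F [0.3, 0.1, -0.4] w 0.0854 q [-16.0, 11.0, 97.0, 0.0, 71.0, 74.0]
[(0.89, [250.5, 4.1, 300.0, 241.4])]
0.38 299 [0.0133 0.0049 0.0204]
0.4 337 [0.0118 0.0039 0.0202]
0.42 352 [0.0105 0.003  0.019 ]
0.44 385 [0.0094 0.0011 0.0178]
0.46 380 [0.0078 0.0003 0.0157]
0.48 399 [ 0.007  -0.0006  0.0155]
0.5 404 [ 0.006  -0.0014  0.0136]
0.52 426 [ 0.0049 -0.0039  0.0125]
0.54 624 [ 0.0032 -0.0097  0.0165]
0.56 1241 [ 0.0022 -0.0178  0.0221]
0.58 280 [ 0.0033 -0.0184  0.0219]
[ 0.3691088  -0.01842687  0.008     ] [0.57509594 0.02214349 0.008     ]
```

View pics/w6.png

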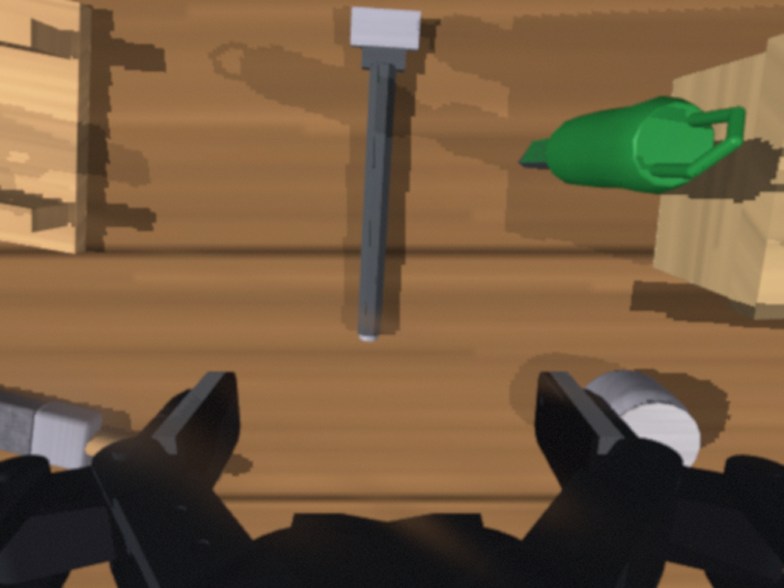

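>>> servo_tool(commands=[{"linear": [52,-7,40],"angular": [0,0,3.4],"gripper": 0.2},{"linear": [52,-7,80],"angular": [0,0,3.4],"gripper": 0.2},{"linear": [52,-7,110],"angular": [0,0,3.4],"gripper": 0.2},{"linear": [52,-7,130],"angular": [0,0,3.4],"gripper": 0.2},{"linear": [52,-7,145],"angular": [0,0,3.4],"gripper": 0.2},{"linear": [52,-7,155],"angular": [0,0,3.4],"gripper": 0.2},{"linear": [52,-7,165],"angular": [0,0,3.4],"gripper": 0.2},{"linear": [52,-7,170],"angular": [0,0,3.4],"gripper": 0.2},{"linear": [52,-7,175],"angular": [0,0,3.4],"gripper": 0.2},{"linear": [52,-7,180],"angular": [0,0,3.4],"gripper": 0.2},{"linear": [52,-7,183],"angular": [0,0,3.4],"gripper": 0.2},{"linear": [52,-7,185],"angular": [0,0,3.4],"gripper": 0.2},{"linear": [52,-7,185],"angular": [0,0,3.4],"gripper": 0.2},{"linear": [52,-7,185],"angular": [0,0,3.4],"gripper": 0.2}], force=50)

```text
time_s: 7.2
position: [0.4723, 0.0069, 0.0154]
tool_rot: [[0.998, -0.059, 0.0], [-0.059, -0.998, -0.0], [0.0, 0.0, -1.0]]
ft_force: [0.0, 0.1, -0.2]
grip_width: 0.0511
```

Run:
```python
from h import *
o=st(); p=env.get_image("wrist")
cv2.imwrite("pics/w7.png",p["frame"])
```

```text
t 7.2 pos [0.4723, 0.0069, 0.0154] yaw -3.39 zax [0.0, -0.0, -1.0] F [0.0, 0.1, -0.2] w 0.0511 q [-14.0, 32.0, 103.0, -0.0, 44.0, 80.0]
```

View pics/w7.png

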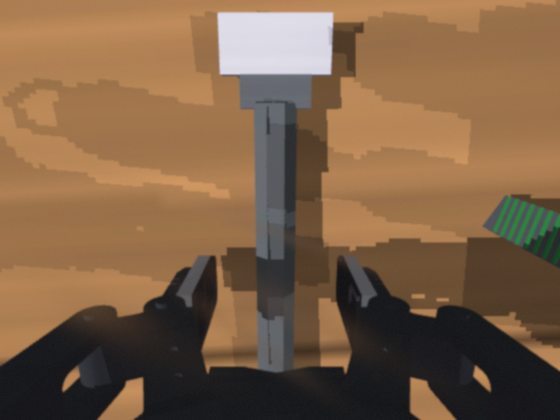

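>>> servo_tool(commands=[{"linear": [0,0,0],"angular": [0,0,0],"gripper": -1},{"linear": [0,0,0],"angular": [0,0,0],"gripper": -1},{"linear": [0,0,0],"angular": [0,0,0],"gripper": -1},{"linear": [0,0,0],"angular": [0,0,0],"gripper": -1},{"linear": [0,0,0],"angular": [0,0,0],"gripper": -1},{"linear": [0,0,0],"angular": [0,0,0],"gripper": -1},{"linear": [0,0,0],"angular": [0,0,0],"gripper": -1},{"linear": [0,0,-10],"angular": [0,0,0],"gripper": -1},{"linear": [0,0,-25],"angular": [0,0,0],"gripper": -1},{"linear": [0,0,-45],"angular": [0,0,0],"gripper": -1},{"linear": [0,0,-75],"angular": [0,0,0],"gripper": -1},{"linear": [0,0,-110],"angular": [0,0,0],"gripper": -1},{"linear": [0,0,-130],"angular": [0,0,0],"gripper": -1},{"linear": [0,0,-130],"angular": [0,0,0],"gripper": -1}], force=60)

```text
time_s: 8.65
position: [0.4731, 0.0068, 0.1478]
tool_rot: [[0.998, -0.059, 0.005], [-0.059, -0.998, -0.001], [0.005, 0.001, -1.0]]
ft_force: [0.1, -0.6, -3.5]
grip_width: 0.0139
```

Run:
```python
from h import *
o=st(); p=env.get_image("wrist"); T=wristT(p,o)
cv2.imwrite("pics/w8.png",p["frame"])
d=env.trace(p,"chisel0");print([(x["confidence"],x["extent"]) for x in d])
z=o["position"][2]-.007
print("edge",ray(p,[(276,d[0]["extent"][1])],z+.0,T), np.array(o["position"]))
# target: rest centre
yaw=-10.2; delta([.5228,.2960,.145],yaw)
```

```text
t 8.65 pos [0.4731, 0.0068, 0.1478] yaw -3.38 zax [0.005, -0.001, -1.0] F [0.1, -0.6, -3.5] w 0.0139 q [-14.0, 20.0, 95.0, 0.0, 65.0, 80.0]
[(0.85, [218.0, 9.3, 332.7, 371.4])]
edge [[0.57590552 0.00129008 0.14079743]] [0.47310097 0.00684539 0.14779743]
linear [33.9, -291.4, -0.2] angular [-0.0, 0.05, 6.81]
```

View pics/w8.png

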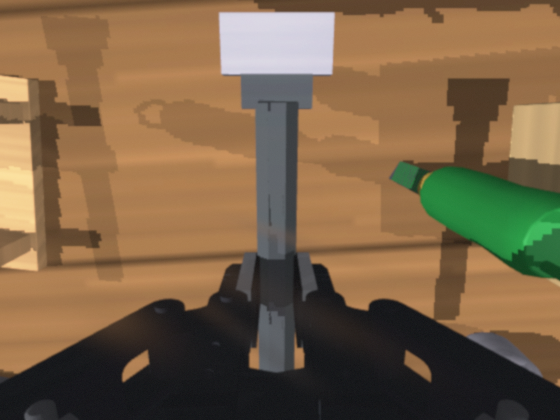

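>>> servo_tool(commands=[{"linear": [-10,-50,0],"angular": [0,0,0],"gripper": -1},{"linear": [-10,-100,0],"angular": [0,0,0],"gripper": -1},{"linear": [-10,-150,0],"angular": [0,0,0],"gripper": -1},{"linear": [-10,-200,0],"angular": [0,0,3],"gripper": -1},{"linear": [0,-240,0],"angular": [0,0,6],"gripper": -1},{"linear": [20,-275,0],"angular": [0,0,6.8],"gripper": -1},{"linear": [31,-291,0],"angular": [0,0,6.8],"gripper": -1},{"linear": [31,-291,20],"angular": [0,0,6.8],"gripper": -1},{"linear": [31,-291,40],"angular": [0,0,6.8],"gripper": -1},{"linear": [31,-291,55],"angular": [0,0,6.8],"gripper": -1},{"linear": [31,-291,65],"angular": [0,0,6.8],"gripper": -1},{"linear": [31,-291,65],"angular": [0,0,6.8],"gripper": -1},{"linear": [31,-291,65],"angular": [0,0,6.8],"gripper": -1}])

```text
time_s: 10.05
position: [0.5204, 0.2956, 0.0801]
tool_rot: [[0.984, -0.177, -0.0], [-0.177, -0.984, -0.0], [-0.0, 0.0, -1.0]]
ft_force: [-0.3, -0.1, -2.1]
grip_width: 0.014
```

Run:
```python
from h import *
o=st(); p=env.get_image("wrist"); T=wristT(p,o)
cv2.imwrite("pics/w9.png",cv2.resize(p["frame"],None,fx=1.4,fy=1.4))
for y in (.065,0,-.065):
  for x in (.05,-.05):
    a=np.radians(-10.2);P=[.5228+np.cos(a)*x-np.sin(a)*y,.2960+np.sin(a)*x+np.cos(a)*y,.030]; print(np.round(1.4*proj(p,P,T)[0]))
p=env.get_image("top"); cv2.imwrite("pics/t4.png",cv2.resize(p["frame"][190:300,80:300],None,fx=3.5,fy=3.5,interpolation=cv2.INTER_CUBIC))
```

```text
t 10.05 pos [0.5204, 0.2956, 0.0801] yaw -10.2 zax [-0.0, -0.0, -1.0] F [-0.3, -0.1, -2.1] w 0.014 q [18.0, 35.0, 79.0, -0.0, 65.0, 118.0]
[206. 204.]
[229. 449.]
[386. 204.]
[386. 449.]
[566. 204.]
[543. 449.]
```

View pics/w9.png

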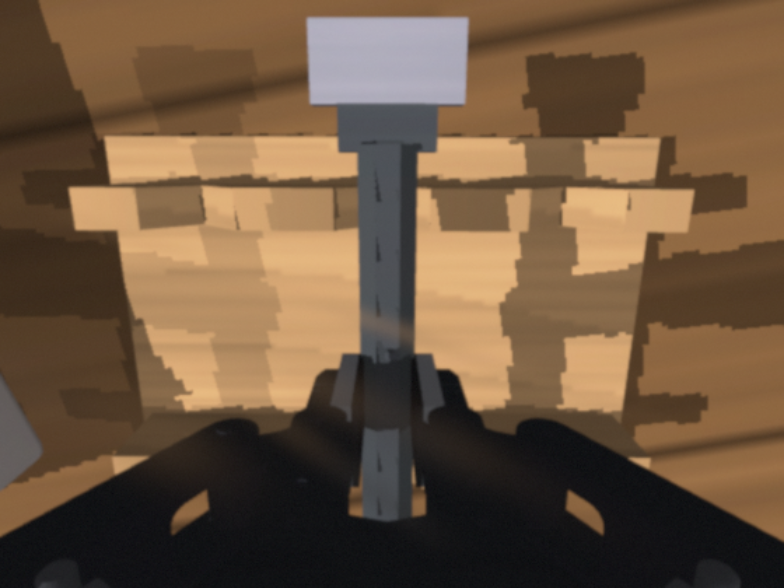

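View pics/t4.png

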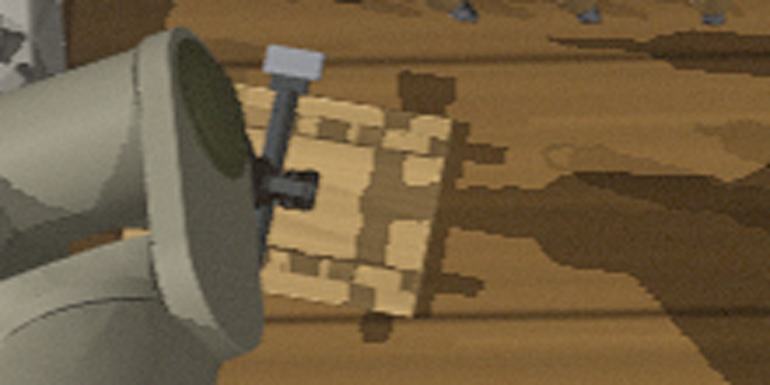

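>>> servo_tool(commands=[{"linear": [0,-1,8],"angular": [0,0,0],"gripper": -1},{"linear": [0,-1,16],"angular": [0,0,0],"gripper": -1},{"linear": [0,-1,22],"angular": [0,0,0],"gripper": -1},{"linear": [0,-1,26],"angular": [0,0,0],"gripper": -1},{"linear": [0,-1,28],"angular": [0,0,0],"gripper": -1},{"linear": [0,-1,30],"angular": [0,0,0],"gripper": -1},{"linear": [0,-1,30],"angular": [0,0,0],"gripper": -1}])

```text
time_s: 10.85
position: [0.5206, 0.2967, 0.0503]
tool_rot: [[0.984, -0.177, 0.0], [-0.177, -0.984, 0.0], [0.0, -0.0, -1.0]]
ft_force: [0.5, -1.2, -2.8]
grip_width: 0.0142
```

Run:
```python
from h import *
o=st()
```

```text
t 10.85 pos [0.5206, 0.2967, 0.0503] yaw -10.19 zax [0.0, 0.0, -1.0] F [0.5, -1.2, -2.8] w 0.0142 q [18.0, 38.0, 81.0, 0.0, 61.0, 119.0]
```

>>> servo_tool(commands=[{"linear": [0,0,1],"angular": [0,0,0],"gripper": -1},{"linear": [0,0,2],"angular": [0,0,0],"gripper": -1},{"linear": [0,0,2],"angular": [0,0,0],"gripper": -1}])

```text
time_s: 11.15
position: [0.5211, 0.2972, 0.0493]
tool_rot: [[0.984, -0.177, 0.002], [-0.177, -0.984, 0.001], [0.002, -0.002, -1.0]]
ft_force: [-1.1, 3.4, 4.1]
grip_width: 0.0139
```

>>> servo_tool(commands=[{"linear": [0,0,0],"angular": [0,0,0],"gripper": -0.6},{"linear": [0,0,0],"angular": [0,0,0],"gripper": -0.5},{"linear": [0,0,0],"angular": [0,0,0],"gripper": -0.3},{"linear": [0,0,0],"angular": [0,0,0],"gripper": 0},{"linear": [0,0,0],"angular": [0,0,0],"gripper": 0.2},{"linear": [0,0,-15],"angular": [0,0,0],"gripper": 0.2},{"linear": [0,0,-40],"angular": [0,0,0],"gripper": 0.2},{"linear": [0,0,-80],"angular": [0,0,0],"gripper": 0.2},{"linear": [-30,0,-130],"angular": [0,0,0],"gripper": 0.2},{"linear": [-60,0,-180],"angular": [0,0,0],"gripper": 0.2},{"linear": [-60,0,-200],"angular": [0,0,0],"gripper": 0.2},{"linear": [-60,0,-200],"angular": [0,0,0],"gripper": 0.2}])

```text
time_s: 12.35
position: [0.4617, 0.3081, 0.2535]
tool_rot: [[0.984, -0.176, 0.009], [-0.176, -0.984, 0.003], [0.008, -0.005, -1.0]]
ft_force: [-0.5, 0.0, -0.2]
grip_width: 0.0511
```

Run:
```python
from h import *
o=st(); p=env.get_image("wrist"); T=wristT(p,o)
cv2.imwrite("pics/w10.png",cv2.resize(p["frame"],None,fx=1.4,fy=1.4))
d=env.trace(p,"chisel0");m=d[0]["pixels"];ys,xs=np.nonzero(m);print(d[0]["confidence"],d[0]["extent"])
W=ray(p,np.stack([xs,ys],1),.041,T)
a=np.radians(-10.2);R=np.array([[np.cos(a),-np.sin(a)],[np.sin(a),np.cos(a)]])
L=(W[:,:2]-[.5228,.2960])@R
print(L.min(0),L.max(0))
for x in np.arange(-.09,.06,.02):
    s=L[abs(L[:,0]-x)<.01]; print(round(x,2),len(s),np.round(s[:,1].mean(),4) if len(s) else 0)
delta([.56,.06,.33],0)
```

```text
t 12.35 pos [0.4617, 0.3081, 0.2535] yaw -10.12 zax [0.009, 0.003, -1.0] F [-0.5, 0.0, -0.2] w 0.0511 q [21.0, 22.0, 73.0, -0.0, 85.0, 122.0]
0.65 [254.7, 4.1, 304.0, 229.9]
[-0.10510232 -0.01899586] [0.10127868 0.02070696]
-0.09 307 0.0021
-0.07 341 0.0017
-0.05 335 0.0019
-0.03 332 0.0016
-0.01 352 0.0014
0.01 399 0.0014
0.03 418 0.0014
0.05 412 0.0016
linear [140.8, 225.9, -81.4] angular [-0.02, -0.06, -10.18]
```

View pics/w10.png

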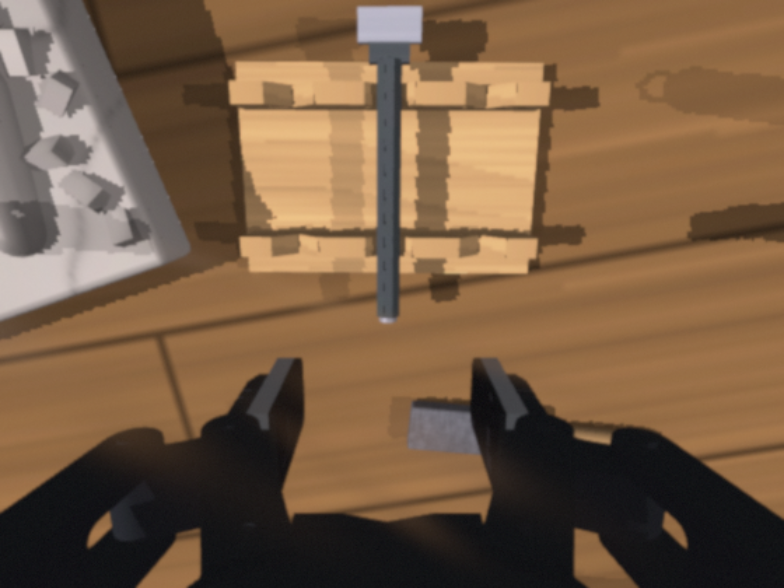

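>>> servo_tool(commands=[{"linear": [0,50,-60],"angular": [0,0,-2],"gripper": 0.2},{"linear": [30,100,-101],"angular": [0,0,-6],"gripper": 0.2},{"linear": [80,150,-101],"angular": [0,0,-10.18],"gripper": 0.2},{"linear": [120,200,-101],"angular": [0,0,-10.18],"gripper": 0.2},{"linear": [151,224,-101],"angular": [0,0,-10.18],"gripper": 0.2},{"linear": [151,224,-101],"angular": [0,0,-10.18],"gripper": 0.2},{"linear": [151,224,-101],"angular": [0,0,-10.18],"gripper": 0.2},{"linear": [151,224,-101],"angular": [0,0,-10.18],"gripper": 0.2}])

```text
time_s: 13.25
position: [0.5714, 0.0583, 0.3471]
tool_rot: [[1.0, -0.003, -0.004], [-0.003, -1.0, 0.0], [-0.004, -0.0, -1.0]]
ft_force: [-0.4, 0.6, -0.6]
grip_width: 0.0511
```

Run:
```python
from h import *
o=st(); p=env.get_image("wrist"); T=wristT(p,o); np.savez("w11.npz",T=T)
cv2.imwrite("pics/w11.png",cv2.resize(p["frame"],None,fx=1.4,fy=1.4,interpolation=cv2.INTER_CUBIC))
```

```text
t 13.25 pos [0.5714, 0.0583, 0.3471] yaw -0.19 zax [-0.004, 0.0, -1.0] F [-0.4, 0.6, -0.6] w 0.0511 q [-6.0, 22.0, 57.0, -0.0, 101.0, 84.0]
```

View pics/w11.png

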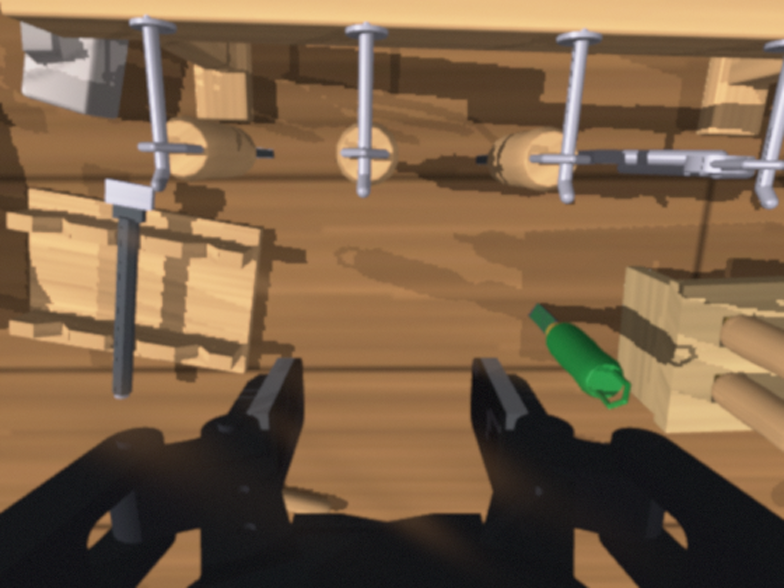

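Run:
```python
from h import *
o=st(); p=env.get_image("wrist"); T=np.load("w11.npz")["T"]
uv=np.array([(160,148),(365,153),(571,158),(151,30),(366,38),(580,45)])/1.4-.3
s=fit2d(p,[[0,.18,.256],[0,.09,.256],[0,0,.256],[.045,.18,.25],[.045,.09,.25],[.045,0,.25]],uv,[.64,-.02,0],T)
print(fit2d(p,[[0,.18,.256],[0,.09,.256],[0,0,.256]],uv[:3],[.64,-.02,0],T))
c,n=np.cos(s[2]),np.sin(s[2])
for y in (.18,.09,0): print(np.round([s[0]-n*y,s[1]+c*y],4))
# handles' top disc centre
d=env.trace(p,"rasp0");print([(x["confidence"],x["extent"]) for x in d])
print(ray(p,np.array([(585,155)])/1.4,.15,T),ray(p,np.array([(585,155)])/1.4,.2,T))
```

```text
t 13.3 pos [0.5706, 0.0598, 0.3476] yaw -0.08 zax [-0.003, 0.001, -1.0] F [-0.7, 0.5, 0.2] w 0.0513 q [-6.0, 22.0, 57.0, 0.0, 101.0, 84.0]
[ 0.64  -0.022] yaw -1.66 res [-3.4, -1.7, -0.1, -1.2, 1.6, -0.7, 0.1, 2.3, 0.7, 1.1, 1.1, 0.5]
[ 0.6395 -0.0223] yaw -1.47 res [-2.6, 0.2, 0.5, 0.2, 2.1, 0.2]
[ 0.63947546 -0.02232218 -0.02573991]
[0.6452 0.158 ]
[0.6426 0.068 ]
[ 0.64  -0.022]
[(0.88, [381.7, 214.7, 453.3, 291.7]), (0.71, [244.4, 88.3, 286.6, 132.0]), (0.69, [101.8, 81.5, 201.0, 126.2]), (0.66, [343.9, 90.4, 421.9, 137.6]), (0.26, [516.1, 222.5, 559.8, 267.2])]
[[ 0.64168216 -0.06802388  0.15      ]] [[ 0.64118647 -0.04873826  0.2       ]]
```

Run:
```python
from h import *
delta([.645,.158,.29],-1.6)
```

```text
linear [75.2, -96.8, 58.7] angular [-0.02, 0.07, 1.66]
```

>>> servo_tool(commands=[{"linear": [20,-50,0],"angular": [0,0,1.6],"gripper": 0.2},{"linear": [45,-90,0],"angular": [0,0,1.6],"gripper": 0.2},{"linear": [75,-97,20],"angular": [0,0,1.6],"gripper": 0.2},{"linear": [75,-97,40],"angular": [0,0,1.6],"gripper": 0.2},{"linear": [75,-97,58],"angular": [0,0,1.6],"gripper": 0.2},{"linear": [75,-97,58],"angular": [0,0,1.6],"gripper": 0.2},{"linear": [75,-97,58],"angular": [0,0,1.6],"gripper": 0.2},{"linear": [75,-97,58],"angular": [0,0,1.6],"gripper": 0.2}])

```text
time_s: 14.2
position: [0.6454, 0.1576, 0.293]
tool_rot: [[1.0, -0.027, 0.003], [-0.027, -1.0, 0.0], [0.003, -0.0, -1.0]]
ft_force: [0.2, -0.7, 0.5]
grip_width: 0.0512
```

Run:
```python
from h import *
o=st(); p=env.get_image("wrist"); T=wristT(p,o); np.savez("w12.npz",T=T)
cv2.imwrite("pics/w12.png",cv2.resize(p["frame"],None,fx=1.4,fy=1.4,interpolation=cv2.INTER_CUBIC))
print(proj(p,[.6452,.158,.256],T)*1.4, proj(p,[.6452,.158,.229],T)*1.4)
q=env.get_image("top"); cv2.imwrite("pics/t5.png",cv2.resize(q["frame"][120:220,140:300],None,fx=4,fy=4,interpolation=cv2.INTER_CUBIC))
```

```text
t 14.2 pos [0.6454, 0.1576, 0.293] yaw -1.57 zax [0.003, 0.0, -1.0] F [0.2, -0.7, 0.5] w 0.0512 q [4.0, 33.0, 48.0, 0.0, 100.0, 95.0]
[[386.53438229 353.46237941]] [[386.53874542 329.47725969]]
```

View pics/w12.png

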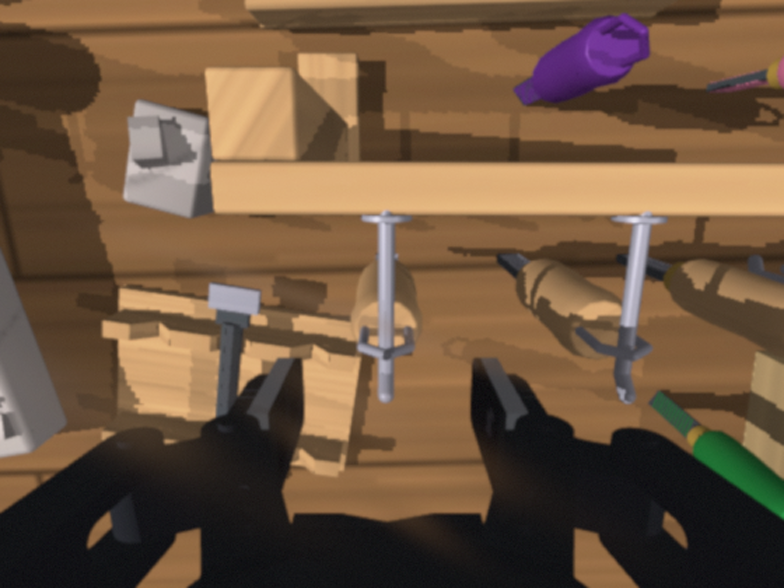

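View pics/t5.png

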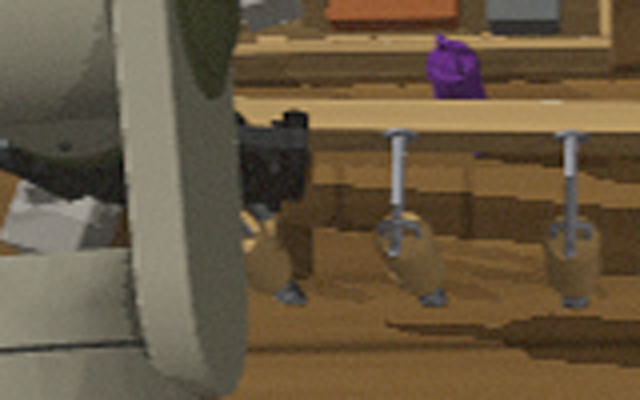

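>>> servo_tool(commands=[{"linear": [0.5,0,10],"angular": [0,0,0],"gripper": 0.2},{"linear": [0.5,0,20],"angular": [0,0,0],"gripper": 0.2},{"linear": [0.5,0,30],"angular": [0,0,0],"gripper": 0.2},{"linear": [0.5,0,40],"angular": [0,0,0],"gripper": 0.2},{"linear": [0.5,0,50],"angular": [0,0,0],"gripper": 0.2},{"linear": [0.5,0,60],"angular": [0,0,0],"gripper": 0.2},{"linear": [0.5,0,68],"angular": [0,0,0],"gripper": 0.2},{"linear": [0.5,0,74],"angular": [0,0,0],"gripper": 0.2},{"linear": [0.5,0,78],"angular": [0,0,0],"gripper": 0.2},{"linear": [0.5,0,78],"angular": [0,0,0],"gripper": 0.2}])

```text
time_s: 15.3
position: [0.6459, 0.157, 0.2129]
tool_rot: [[1.0, -0.028, -0.001], [-0.028, -1.0, -0.0], [-0.001, 0.0, -1.0]]
ft_force: [-0.7, 0.1, 1.1]
grip_width: 0.0513
```

Run:
```python
from h import *
o=st(); p=env.get_image("wrist"); T=wristT(p,o)
cv2.imwrite("pics/w13.png",p["frame"])
```

```text
t 15.3 pos [0.6459, 0.157, 0.2129] yaw -1.61 zax [-0.001, -0.0, -1.0] F [-0.7, 0.1, 1.1] w 0.0513 q [3.0, 35.0, 57.0, -0.0, 89.0, 95.0]
```

View pics/w13.png

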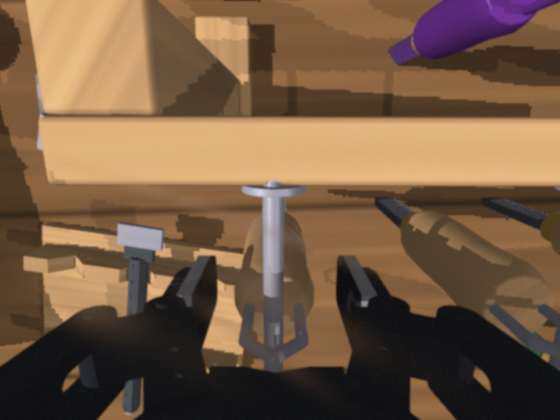

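>>> servo_tool(commands=[{"linear": [0,0,0],"angular": [0,0,0],"gripper": -0.1},{"linear": [0,0,0],"angular": [0,0,0],"gripper": -0.3},{"linear": [0,0,0],"angular": [0,0,0],"gripper": -1},{"linear": [0,0,0],"angular": [0,0,0],"gripper": -1},{"linear": [0,0,0],"angular": [0,0,0],"gripper": -1},{"linear": [0,0,0],"angular": [0,0,0],"gripper": -1}], force=60)

```text
time_s: 15.95
position: [0.6461, 0.1574, 0.2138]
tool_rot: [[1.0, -0.028, 0.001], [-0.028, -1.0, 0.001], [0.001, -0.001, -1.0]]
ft_force: [-0.6, 4.6, 3.6]
grip_width: 0.0304
```

>>> servo_tool(commands=[{"linear": [0,0,-4],"angular": [0,0,0],"gripper": -1},{"linear": [0,0,-8],"angular": [0,0,0],"gripper": -1},{"linear": [0,0,-13],"angular": [0,0,0],"gripper": -1},{"linear": [0,0,-13],"angular": [0,0,0],"gripper": -1},{"linear": [0,0,-13],"angular": [0,0,0],"gripper": -1}])

```text
time_s: 16.45
position: [0.646, 0.1569, 0.2263]
tool_rot: [[1.0, -0.028, -0.0], [-0.028, -1.0, -0.0], [-0.0, 0.0, -1.0]]
ft_force: [-0.1, 0.3, -2.6]
grip_width: 0.0303
```

Run:
```python
from h import *
o=st(); p=env.get_image("wrist"); T=wristT(p,o)
cv2.imwrite("pics/w14.png",p["frame"])
```

```text
t 16.45 pos [0.646, 0.1569, 0.2263] yaw -1.62 zax [-0.0, -0.0, -1.0] F [-0.1, 0.3, -2.6] w 0.0303 q [3.0, 34.0, 55.0, -0.0, 90.0, 95.0]
```

View pics/w14.png

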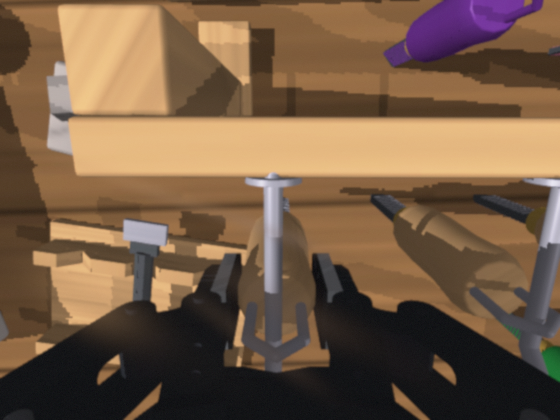

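>>> servo_tool(commands=[{"linear": [-5,0,0],"angular": [0,0,0],"gripper": -1},{"linear": [-12,0,0],"angular": [0,0,0],"gripper": -1},{"linear": [-20,0,0],"angular": [0,0,0],"gripper": -1},{"linear": [-30,0,0],"angular": [0,0,0],"gripper": -1},{"linear": [-40,0,0],"angular": [0,0,0],"gripper": -1},{"linear": [-50,0,0],"angular": [0,0,0],"gripper": -1},{"linear": [-60,0,0],"angular": [0,0,0],"gripper": -1},{"linear": [-60,0,0],"angular": [0,0,0],"gripper": -1}])

```text
time_s: 17.3
position: [0.5847, 0.159, 0.2268]
tool_rot: [[1.0, -0.028, -0.0], [-0.028, -1.0, 0.0], [-0.0, -0.0, -1.0]]
ft_force: [1.1, -0.2, -1.2]
grip_width: 0.0303
```

Run:
```python
from h import *
o=st(); p=env.get_image("wrist"); T=wristT(p,o)
cv2.imwrite("pics/w15.png",p["frame"])
q=env.get_image("scene");cv2.imwrite("pics/s15.png",cv2.resize(q["frame"][100:300,150:410],None,fx=3,fy=3))
```

```text
t 17.3 pos [0.5847, 0.159, 0.2268] yaw -1.58 zax [-0.0, 0.0, -1.0] F [1.1, -0.2, -1.2] w 0.0303 q [4.0, 28.0, 66.0, 0.0, 85.0, 96.0]
```

View pics/w15.png

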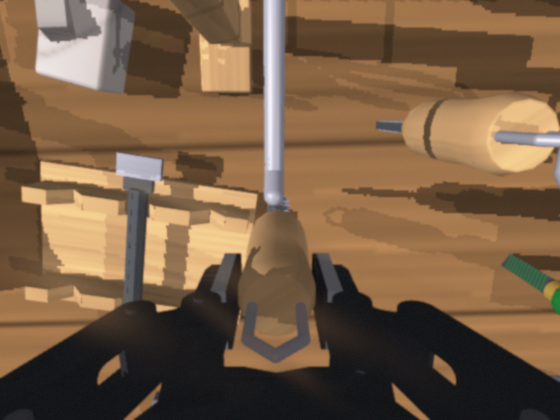

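View pics/s15.png

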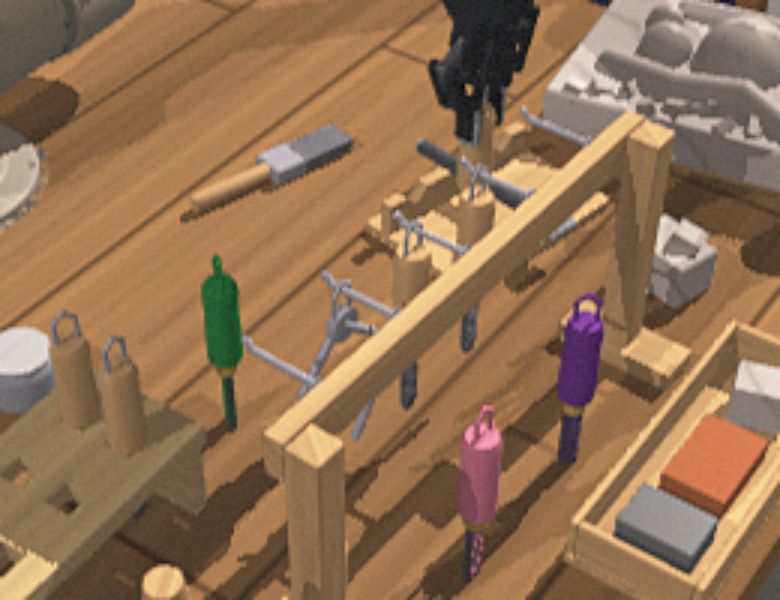

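>>> servo_tool(commands=[{"linear": [-20,0,-40],"angular": [0,0,0],"gripper": -1},{"linear": [-50,0,-80],"angular": [0,0,0],"gripper": -1},{"linear": [-80,0,-120],"angular": [0,0,0],"gripper": -1},{"linear": [-110,0,-155],"angular": [0,0,0],"gripper": -1},{"linear": [-130,0,-175],"angular": [0,0,0],"gripper": -1},{"linear": [-130,0,-175],"angular": [0,0,0],"gripper": -1},{"linear": [-130,0,-175],"angular": [0,0,0],"gripper": -1}])

```text
time_s: 18.1
position: [0.4564, 0.1623, 0.4011]
tool_rot: [[1.0, -0.028, 0.001], [-0.028, -1.0, 0.0], [0.001, -0.0, -1.0]]
ft_force: [-0.1, 0.3, -1.3]
grip_width: 0.0301
```

Run:
```python
from h import *
o=st(); p=env.get_image("wrist"); T=wristT(p,o)
cv2.imwrite("pics/w16.png",p["frame"])
R=np.array(o["tool_rot"]);P=np.array(o["position"])
print(proj(p,[P+R@[x,0,.159] for x in (-.005,0,.005)],T))
delta([.4599,-.3711,.40],1.85)
```

```text
t 18.1 pos [0.4564, 0.1623, 0.4011] yaw -1.61 zax [0.001, 0.0, -1.0] F [-0.1, 0.3, -1.3] w 0.0301 q [6.0, 11.0, 64.0, -0.0, 105.0, 97.0]
[[276.55658416 203.97752802]
 [276.56160102 198.21045743]
 [276.56666209 192.39256254]]
linear [18.4, 533.1, 0.3] angular [0.01, 0.09, -3.47]
```

View pics/w16.png

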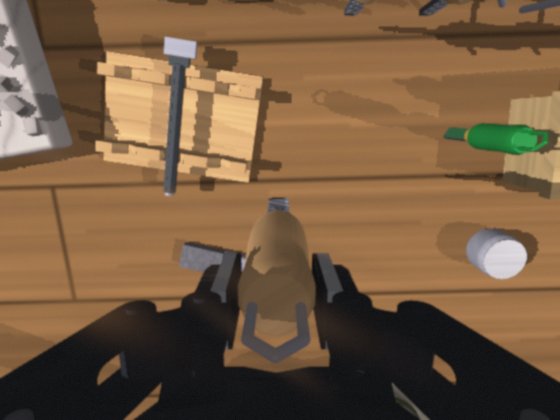

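Run:
```python
import cv2
a=cv2.imread("pics/w16.png");cv2.imwrite("pics/w16c.png",cv2.resize(a[180:300,220:340],None,fx=5,fy=5,interpolation=cv2.INTER_CUBIC))
```

```text
(no output)
```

View pics/w16c.png

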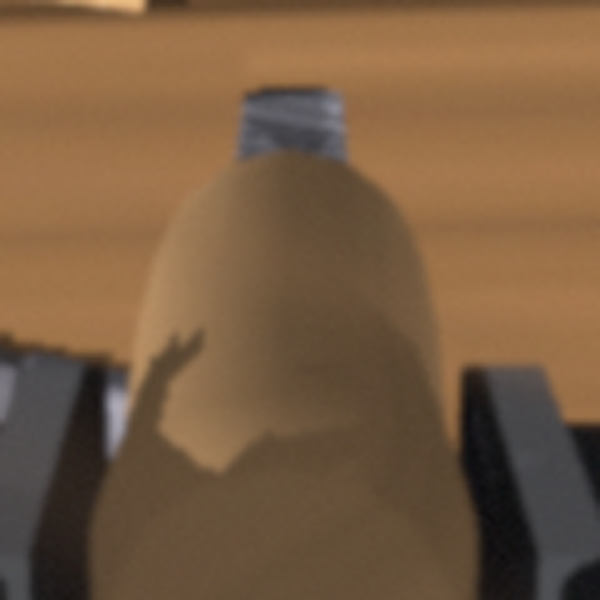

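>>> servo_tool(commands=[{"linear": [5,50,0],"angular": [0,0,0],"gripper": -1},{"linear": [10,100,0],"angular": [0,0,0],"gripper": -1},{"linear": [18,150,0],"angular": [0,0,0],"gripper": -1},{"linear": [18,200,0],"angular": [0,0,0],"gripper": -1},{"linear": [18,250,0],"angular": [0,0,-2],"gripper": -1},{"linear": [18,300,0],"angular": [0,0,-3.47],"gripper": -1},{"linear": [18,350,0],"angular": [0,0,-3.47],"gripper": -1},{"linear": [18,400,0],"angular": [0,0,-3.47],"gripper": -1},{"linear": [18,450,0],"angular": [0,0,-3.47],"gripper": -1},{"linear": [18,500,0],"angular": [0,0,-3.47],"gripper": -1},{"linear": [18,533,0],"angular": [0,0,-3.47],"gripper": -1},{"linear": [18,533,0],"angular": [0,0,-3.47],"gripper": -1},{"linear": [18,533,20],"angular": [0,0,-3.47],"gripper": -1},{"linear": [18,533,50],"angular": [0,0,-3.47],"gripper": -1},{"linear": [18,533,80],"angular": [0,0,-3.47],"gripper": -1},{"linear": [18,533,100],"angular": [0,0,-3.47],"gripper": -1},{"linear": [18,533,100],"angular": [0,0,-3.47],"gripper": -1},{"linear": [18,533,100],"angular": [0,0,-3.47],"gripper": -1}])

```text
time_s: 19.95
position: [0.4594, -0.371, 0.3012]
tool_rot: [[0.999, 0.033, -0.0], [0.033, -0.999, 0.001], [-0.0, -0.001, -1.0]]
ft_force: [-0.2, -0.3, -1.0]
grip_width: 0.0305
```

Run:
```python
from h import *
o=st(); p=env.get_image("wrist"); T=wristT(p,o);np.savez("w17.npz",T=T)
cv2.imwrite("pics/w17.png",cv2.resize(p["frame"][40:360,80:500],None,fx=1.85,fy=1.85,interpolation=cv2.INTER_CUBIC))
p=env.get_image("top");cv2.imwrite("pics/t17.png",cv2.resize(p["frame"][200:320,330:470],None,fx=5,fy=5,interpolation=cv2.INTER_CUBIC))
```

```text
t 19.95 pos [0.4594, -0.371, 0.3012] yaw 1.87 zax [-0.0, 0.001, -1.0] F [-0.2, -0.3, -1.0] w 0.0305 q [-50.0, 24.0, 61.0, 0.0, 95.0, 38.0]
```

View pics/w17.png

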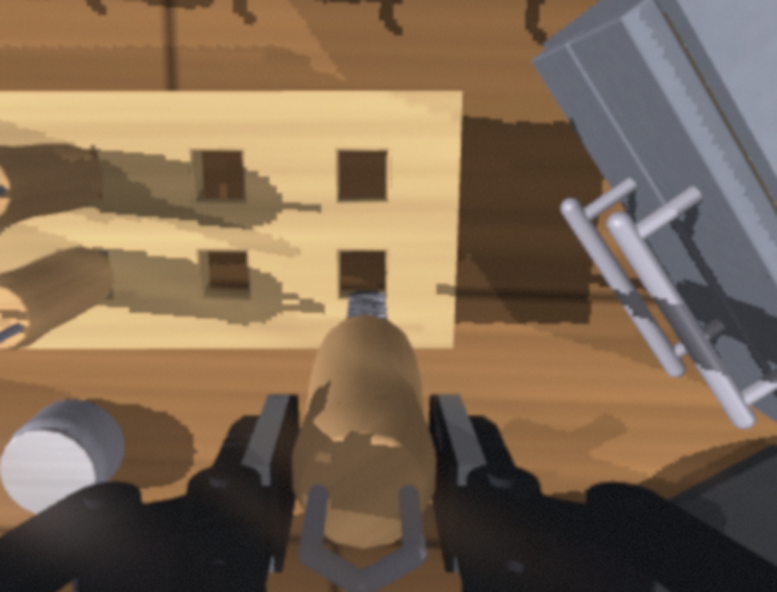

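View pics/t17.png

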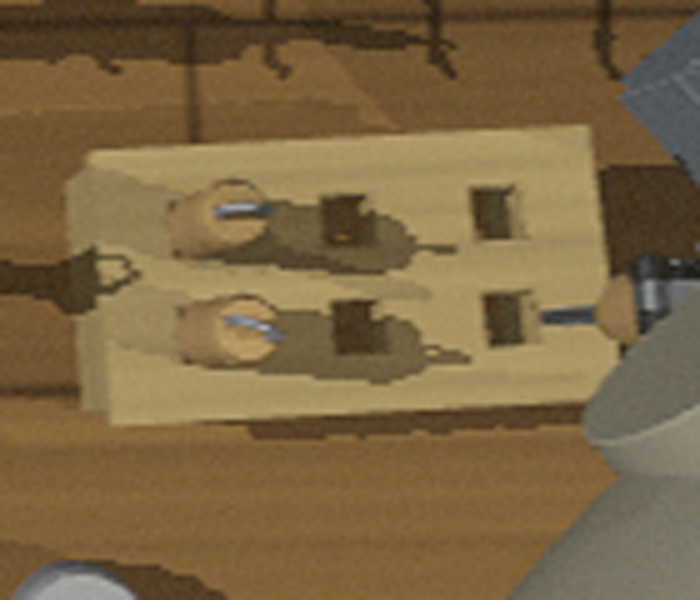

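Run:
```python
from h import *
o=env.observe(); p=env.get_image("wrist"); T=np.load("w17.npz")["T"]
g=lambda l:np.array(l)/1.85+[80,40]-.25
s=fit2d(p,[[.065,-.12,.1],[-.065,-.12,.1],[.025,-.072,.1],[-.025,-.072,.1],[.025,0,.1],[-.025,0,.1]],g([(463,92),(453,348),(362.5,175),(362,274.5),(220,175.5),(226,274)]),[.48,-.3,.03],T)
c,n=np.cos(s[2]),np.sin(s[2])
for h in [(-.025,-.072),(.025,-.072),(-.025,0)]: print("hole",h,np.round([s[0]+c*h[0]-n*h[1],s[1]+n*h[0]+c*h[1]],4))
print("tip front edge",ray(p,g([(366.5,291)]),.142,T), "tcp",o["position"])
q=env.get_image("top")
gt=lambda l:np.array(l)/5+[330,200]-.4
fit2d(q,[[.065,.12,.1],[.065,-.12,.1],[-.065,.12,.1],[.025,-.072,.1],[-.025,-.072,.1],[.025,0,.1],[-.025,0,.1]],gt([(88,152),(590,126),(112,424),(495,214),(509,318),(347,220),(356,327)]),[.48,-.3,.03])
print("tip top",ray(q,gt([(541,317)]),.142))
```

```text
[ 0.4823 -0.2978] yaw 1.78 res [0.2, -0.5, 0.1, 0.2, 0.6, 0.4, 0.7, 0.0, -0.6, -0.1, -1.0, 0.1]
hole (-0.025, -0.072) [ 0.4595 -0.3705]
hole (0.025, -0.072) [ 0.5095 -0.369 ]
hole (-0.025, 0) [ 0.4573 -0.2986]
tip front edge [[ 0.46033121 -0.37196504  0.142     ]] tcp [ 0.45952334 -0.37119464  0.30243665]
[ 0.4824 -0.2985] yaw 1.71 res [0.2, -0.4, -0.6, -0.1, -0.3, 0.3, 0.4, -0.1, 0.1, 0.2, -0.1, 0.2, 0.3, -0.1]
tip top [[ 0.45916093 -0.36992788  0.142     ]]
```

Run:
```python
from h import *
o=st()
q=env.get_image("scene");cv2.imwrite("pics/s17.png",cv2.resize(q["frame"][190:340,90:240],None,fx=4,fy=4,interpolation=cv2.INTER_CUBIC))
g=lambda a:(a-[90,190])*4
P=np.array(o["position"])
for dy in (-.005,0): print(np.round(g(proj(q,[P+[0,dy,-.159],P+[0,dy,-.069]])),1).tolist())
s=[.4823,-.298,np.radians(1.75)];c,n=np.cos(s[2]),np.sin(s[2])
for x,y in [(.065,.12),(.065,-.12),(-.065,-.12),(-.065,.12),(-.025,-.072),(.025,-.072)]:
    print((x,y),np.round(g(proj(q,[s[0]+c*x-n*y,s[1]+n*x+c*y,.1]))[0],1))
```

```text
t 20.15 pos [0.4594, -0.3711, 0.3024] yaw 1.86 zax [0.001, -0.002, -1.0] F [-0.6, 0.0, -1.3] w 0.0302 q [-50.0, 24.0, 61.0, 0.0, 95.0, 38.0]
[[154.9, 300.3], [121.4, 186.7]]
[[161.7, 294.7], [128.8, 181.1]]
(0.065, 0.12) [512.3 206.7]
(0.065, -0.12) [231.5 475.9]
(-0.065, -0.12) [ 64.2 368.5]
(-0.065, 0.12) [352.3 123.2]
(-0.025, -0.072) [177.  344.7]
(0.025, -0.072) [240.9 383.9]
```

View pics/s17.png

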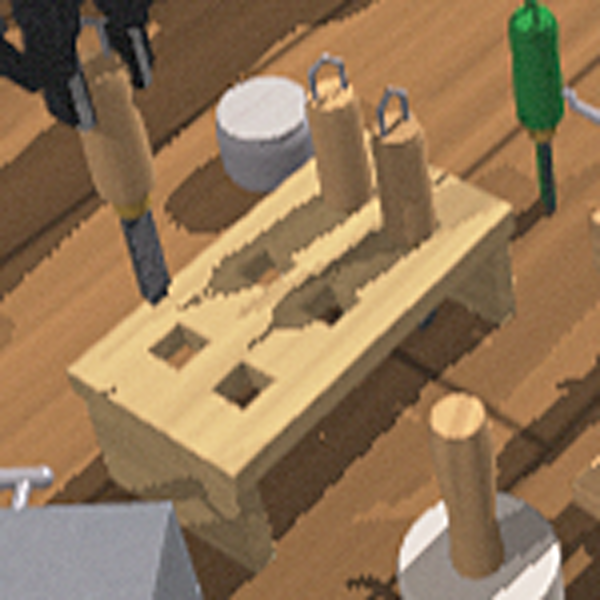

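>>> servo_tool(commands=[{"linear": [1,-1.5,10],"angular": [0,0,0],"gripper": -1},{"linear": [1,-1.5,20],"angular": [0,0,0],"gripper": -1},{"linear": [1,-1.5,28],"angular": [0,0,0],"gripper": -1},{"linear": [1,-1.5,35],"angular": [0,0,0],"gripper": -1},{"linear": [1,-1.5,40],"angular": [0,0,0],"gripper": -1},{"linear": [1,-1.5,45],"angular": [0,0,0],"gripper": -1},{"linear": [1,-1.5,50],"angular": [0,0,0],"gripper": -1},{"linear": [1,-1.5,55],"angular": [0,0,0],"gripper": -1},{"linear": [1,-1.5,60],"angular": [0,0,0],"gripper": -1},{"linear": [1,-1.5,65],"angular": [0,0,0],"gripper": -1},{"linear": [1,-1.5,70],"angular": [0,0,0],"gripper": -1},{"linear": [1,-1.5,70],"angular": [0,0,0],"gripper": -1}])

```text
time_s: 21.4
position: [0.4599, -0.3692, 0.2305]
tool_rot: [[0.999, 0.032, -0.001], [0.032, -0.999, 0.001], [-0.001, -0.001, -1.0]]
ft_force: [0.0, -0.3, -1.5]
grip_width: 0.0308
```

Run:
```python
from h import *
o=st(); p=env.get_image("wrist"); T=wristT(p,o);np.savez("w18.npz",T=T)
cv2.imwrite("pics/w18.png",cv2.resize(p["frame"][60:300,160:420],None,fx=2.5,fy=2.5,interpolation=cv2.INTER_CUBIC))
q=env.get_image("scene");cv2.imwrite("pics/s18.png",cv2.resize(q["frame"][210:320,90:240],None,fx=5,fy=5,interpolation=cv2.INTER_CUBIC))
```

```text
t 21.4 pos [0.4599, -0.3692, 0.2305] yaw 1.86 zax [-0.001, 0.001, -1.0] F [0.0, -0.3, -1.5] w 0.0308 q [-50.0, 26.0, 69.0, -0.0, 85.0, 38.0]
```

View pics/w18.png

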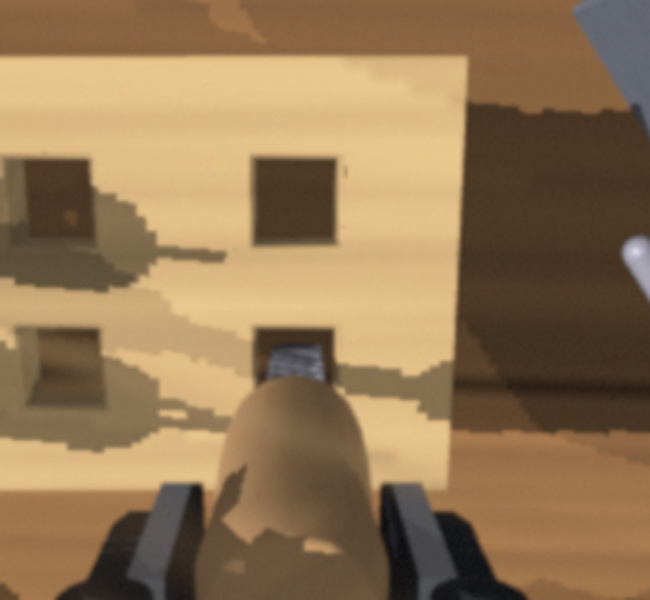

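View pics/s18.png

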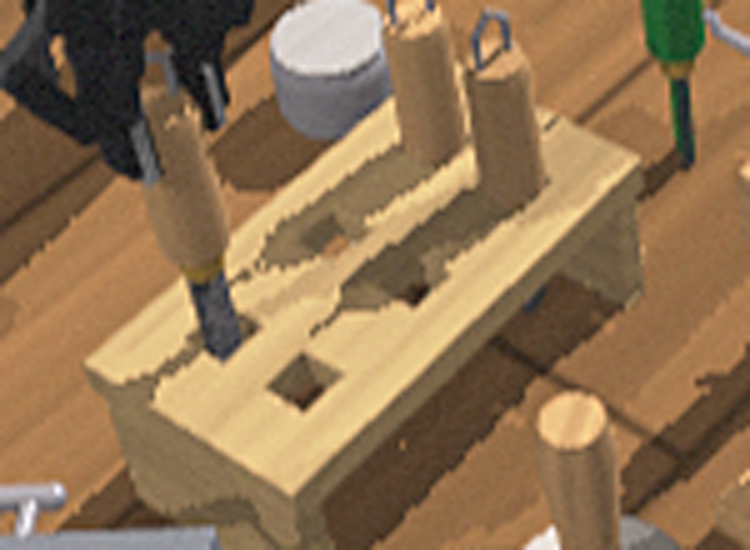

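Run:
```python
from h import *
o=env.observe(); q=env.get_image("scene"); a=q["frame"][210:320,90:240]
im=cv2.resize(a[50:95,15:65],None,fx=14,fy=13,interpolation=cv2.INTER_CUBIC)
s=[.4823,-.298,np.radians(1.75)];c,n=np.cos(s[2]),np.sin(s[2])
W=lambda x,y,z:[s[0]+c*x-n*y,s[1]+n*x+c*y,z]
g=lambda P:((proj(q,P)-[105,260]+.5)*[14,13]-.5).astype(int)
h=.0125
cv2.polylines(im,[g([W(-.025+i*h,-.072+j*h,.1) for i,j in((1,1),(1,-1),(-1,-1),(-1,1))])],True,(0,255,0),1)
for d,col in ((0,(0,0,255)),(-.003,(255,0,0))):
  P=np.array(o["position"])
  for z in (.1,.146): 
    cv2.polylines(im,[g([P*[1,1,0]+[d+i*.003,j*.008,z] for i,j in((1,1),(1,-1),(-1,-1),(-1,1))])],True,col,1)
cv2.imwrite("pics/s18c.png",im)
```

```text
(no output)
```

View pics/s18c.png

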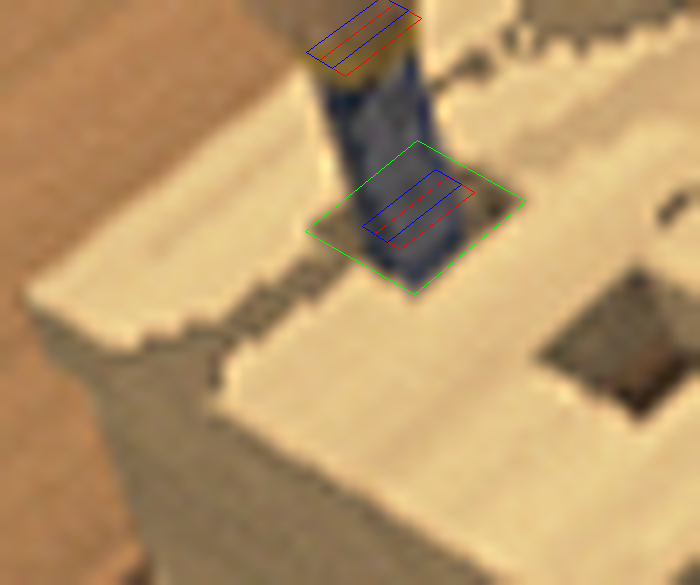

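>>> servo_tool(commands=[{"linear": [2,0,5],"angular": [0,0,0],"gripper": -1},{"linear": [2,0,10],"angular": [0,0,0],"gripper": -1},{"linear": [2,0,15],"angular": [0,0,0],"gripper": -1},{"linear": [2,0,20],"angular": [0,0,0],"gripper": -1},{"linear": [2,0,25],"angular": [0,0,0],"gripper": -1},{"linear": [2,0,30],"angular": [0,0,0],"gripper": -1},{"linear": [2,0,35],"angular": [0,0,0],"gripper": -1},{"linear": [2,0,40],"angular": [0,0,0],"gripper": -1},{"linear": [2,0,42],"angular": [0,0,0],"gripper": -1},{"linear": [2,0,42],"angular": [0,0,0],"gripper": -1}])

```text
time_s: 22.55
position: [0.462, -0.3693, 0.189]
tool_rot: [[0.999, 0.032, -0.0], [0.032, -0.999, 0.0], [-0.0, -0.0, -1.0]]
ft_force: [-0.9, -0.7, -0.8]
grip_width: 0.0302
```

Run:
```python
from h import *
o=st(); p=env.get_image("wrist"); T=wristT(p,o);np.savez("w19.npz",T=T)
cv2.imwrite("pics/w19.png",cv2.resize(p["frame"][60:300,160:420],None,fx=2.5,fy=2.5,interpolation=cv2.INTER_CUBIC))
q=env.get_image("scene");cv2.imwrite("pics/s19.png",cv2.resize(q["frame"][230:310,90:200],None,fx=7,fy=7,interpolation=cv2.INTER_CUBIC))
```

```text
t 22.55 pos [0.462, -0.3693, 0.189] yaw 1.86 zax [-0.0, 0.0, -1.0] F [-0.9, -0.7, -0.8] w 0.0302 q [-50.0, 28.0, 73.0, 0.0, 79.0, 38.0]
```

View pics/w19.png

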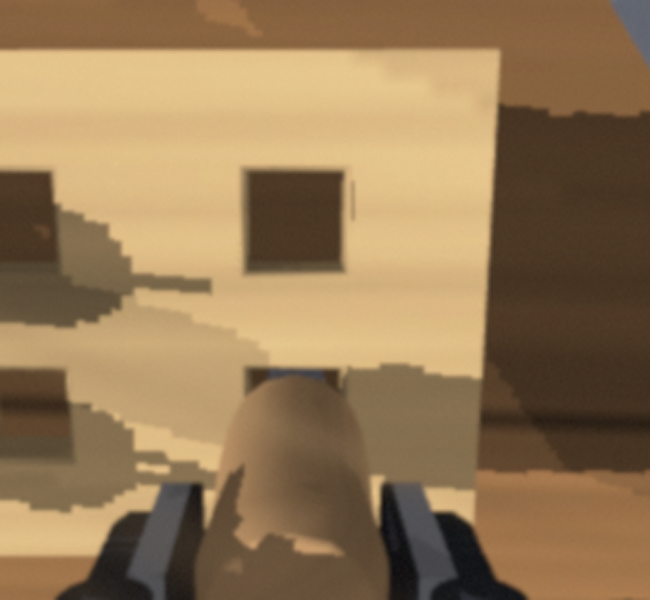

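View pics/s19.png

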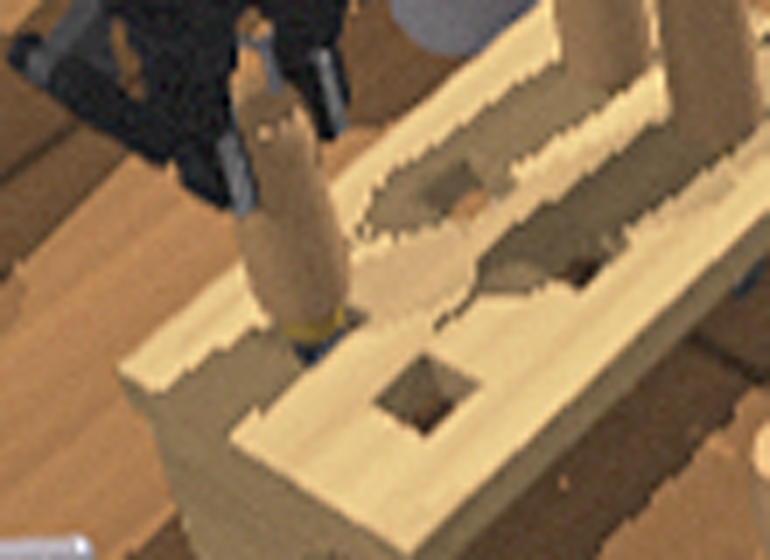

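>>> servo_tool(commands=[{"linear": [0,0,2],"angular": [0,0,0],"gripper": -1},{"linear": [0,0,4],"angular": [0,0,0],"gripper": -1},{"linear": [0,0,6],"angular": [0,0,0],"gripper": -1},{"linear": [0,0,8],"angular": [0,0,0],"gripper": -1},{"linear": [0,0,8],"angular": [0,0,0],"gripper": -1}])

```text
time_s: 23.15
position: [0.462, -0.3692, 0.181]
tool_rot: [[0.999, 0.032, -0.0], [0.032, -0.999, 0.0], [-0.0, -0.001, -1.0]]
ft_force: [-0.2, -0.6, -0.7]
grip_width: 0.03
```

>>> servo_tool(commands=[{"linear": [0,0,2],"angular": [0,0,0],"gripper": -1},{"linear": [0,0,4],"angular": [0,0,0],"gripper": -1},{"linear": [0,0,6],"angular": [0,0,0],"gripper": -1},{"linear": [0,0,8],"angular": [0,0,0],"gripper": -1},{"linear": [0,0,8],"angular": [0,0,0],"gripper": -1}])

```text
time_s: 23.65
position: [0.462, -0.3692, 0.173]
tool_rot: [[0.999, 0.032, -0.0], [0.032, -0.999, 0.0], [-0.0, -0.0, -1.0]]
ft_force: [-0.7, -0.6, -2.3]
grip_width: 0.0304
```

Run:
```python
from h import *
o=st(); 
q=env.get_image("scene");cv2.imwrite("pics/s20.png",cv2.resize(q["frame"][230:310,90:200],None,fx=7,fy=7,interpolation=cv2.INTER_CUBIC))
```

```text
t 23.65 pos [0.462, -0.3692, 0.173] yaw 1.86 zax [-0.0, 0.0, -1.0] F [-0.7, -0.6, -2.3] w 0.0304 q [-50.0, 29.0, 74.0, 0.0, 77.0, 38.0]
```

View pics/s20.png

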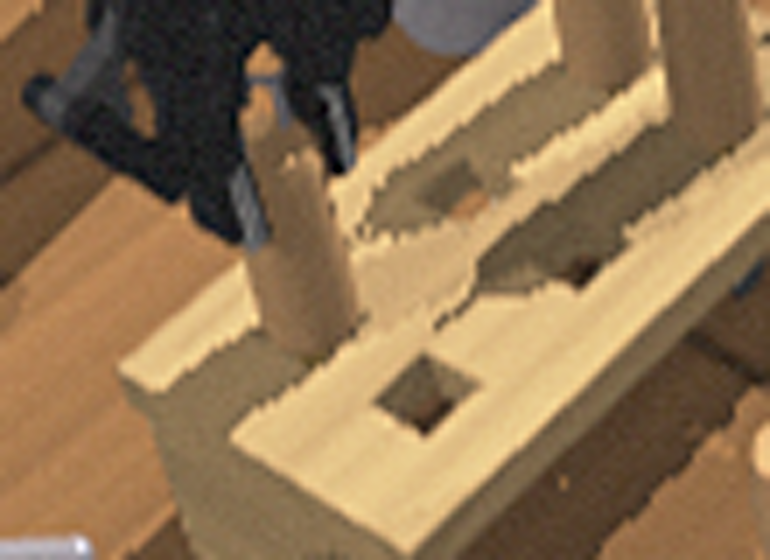

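Nearly seated, no side forces. Last few millimetres to contact.

>>> servo_tool(commands=[{"linear": [0,0,1],"angular": [0,0,0],"gripper": -1},{"linear": [0,0,2],"angular": [0,0,0],"gripper": -1},{"linear": [0,0,2.5],"angular": [0,0,0],"gripper": -1},{"linear": [0,0,2.5],"angular": [0,0,0],"gripper": -1}])

```text
time_s: 24.1
position: [0.4621, -0.3694, 0.171]
tool_rot: [[0.999, 0.032, 0.0], [0.032, -0.999, -0.0], [0.0, 0.0, -1.0]]
ft_force: [-0.9, 0.6, -0.7]
grip_width: 0.0303
```

>>> servo_tool(commands=[{"linear": [0,0,1],"angular": [0,0,0],"gripper": -1},{"linear": [0,0,1],"angular": [0,0,0],"gripper": -1},{"linear": [0,0,1],"angular": [0,0,0],"gripper": -1}])

```text
time_s: 24.4
position: [0.4622, -0.3695, 0.1708]
tool_rot: [[0.999, 0.032, 0.001], [0.032, -0.999, -0.001], [0.001, 0.001, -1.0]]
ft_force: [-0.8, 1.5, 5.5]
grip_width: 0.03
```

>>> servo_tool(commands=[{"linear": [0,0,0.5],"angular": [0,0,0],"gripper": -1},{"linear": [0,0,1],"angular": [0,0,0],"gripper": -1},{"linear": [0,0,1],"angular": [0,0,0],"gripper": -1}])

```text
time_s: 24.7
position: [0.4623, -0.3695, 0.1708]
tool_rot: [[0.999, 0.033, 0.002], [0.033, -0.999, -0.002], [0.002, 0.002, -1.0]]
ft_force: [-1.8, 1.7, 12.2]
grip_width: 0.0301
```

>>> servo_tool(commands=[{"linear": [0,0,-1.5],"angular": [0,0,0],"gripper": -0.9},{"linear": [0,0,-1.5],"angular": [0,0,0],"gripper": -0.2},{"linear": [0,0,-1.5],"angular": [0,0,0],"gripper": -0.1},{"linear": [0,0,-1.5],"angular": [0,0,0],"gripper": 0},{"linear": [0,0,-1.5],"angular": [0,0,0],"gripper": 0.2},{"linear": [0,0,-1.5],"angular": [0,0,0],"gripper": 0.2},{"linear": [0,0,-10],"angular": [0,0,0],"gripper": 0.2},{"linear": [0,0,-25],"angular": [0,0,0],"gripper": 0.2},{"linear": [0,0,-50],"angular": [0,0,0],"gripper": 0.2},{"linear": [0,0,-90],"angular": [0,0,0],"gripper": 0.2},{"linear": [-20,0,-130],"angular": [0,0,0],"gripper": 0.2},{"linear": [-20,0,-160],"angular": [0,0,0],"gripper": 0.2},{"linear": [-20,0,-160],"angular": [0,0,0],"gripper": 0.2},{"linear": [-20,0,-160],"angular": [0,0,0],"gripper": 0.2}])

```text
time_s: 26.1
position: [0.442, -0.3699, 0.3292]
tool_rot: [[0.999, 0.032, 0.001], [0.032, -0.999, -0.001], [0.001, 0.001, -1.0]]
ft_force: [0.3, 0.5, -0.8]
grip_width: 0.0515
```

Run:
```python
from h import *
o=st(); p=env.get_image("wrist"); T=wristT(p,o)
cv2.imwrite("pics/w21.png",cv2.resize(p["frame"],None,fx=1.4,fy=1.4,interpolation=cv2.INTER_CUBIC))
q=env.get_image("scene");cv2.imwrite("pics/s21.png",cv2.resize(q["frame"][100:340,80:400],None,fx=2.4,fy=2.4,interpolation=cv2.INTER_CUBIC))
delta([.643,.068,.36],-1.6)
```

```text
t 26.1 pos [0.442, -0.3699, 0.3292] yaw 1.86 zax [0.001, -0.001, -1.0] F [0.3, 0.5, -0.8] w 0.0515 q [-52.0, 22.0, 60.0, -0.0, 98.0, 36.0]
linear [215.2, -431.0, -31.8] angular [-0.11, 0.08, 3.47]
```

View pics/w21.png

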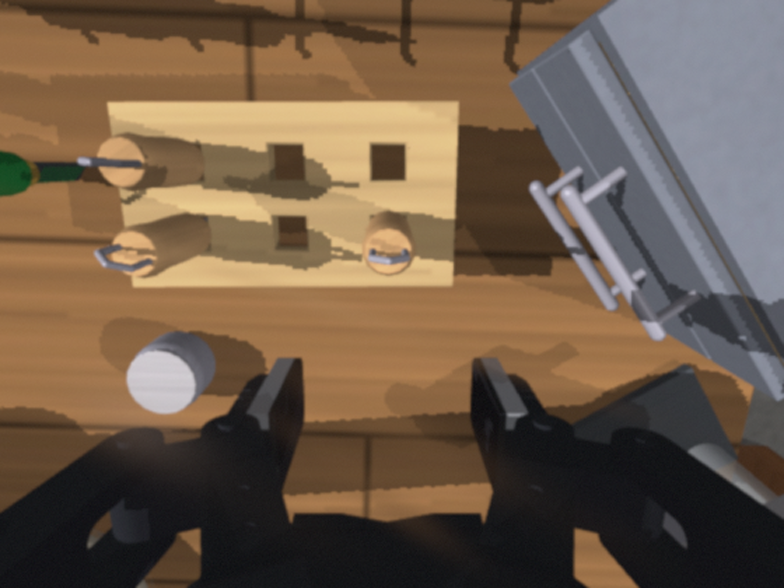

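View pics/s21.png

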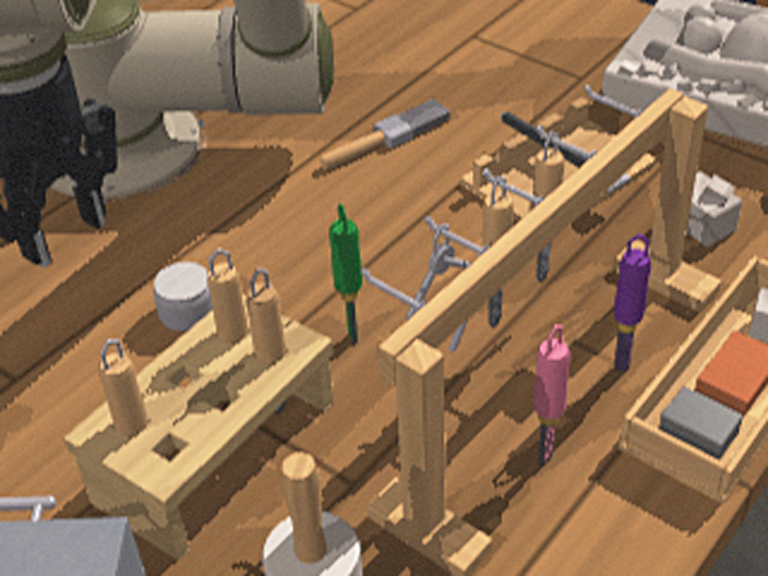

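>>> servo_tool(commands=[{"linear": [22,-43,-32],"angular": [0,0,0],"gripper": 0.2},{"linear": [44,-86,-32],"angular": [0,0,0],"gripper": 0.2},{"linear": [66,-129,-32],"angular": [0,0,1],"gripper": 0.2},{"linear": [88,-172,-32],"angular": [0,0,2],"gripper": 0.2},{"linear": [110,-215,-32],"angular": [0,0,3],"gripper": 0.2},{"linear": [130,-258,-32],"angular": [0,0,3.47],"gripper": 0.2},{"linear": [150,-301,-32],"angular": [0,0,3.47],"gripper": 0.2},{"linear": [172,-344,-32],"angular": [0,0,3.47],"gripper": 0.2},{"linear": [194,-387,-32],"angular": [0,0,3.47],"gripper": 0.2},{"linear": [215,-431,-32],"angular": [0,0,3.47],"gripper": 0.2},{"linear": [215,-431,-32],"angular": [0,0,3.47],"gripper": 0.2},{"linear": [215,-431,0],"angular": [0,0,3.47],"gripper": 0.2},{"linear": [215,-431,25],"angular": [0,0,3.47],"gripper": 0.2},{"linear": [215,-431,38],"angular": [0,0,3.47],"gripper": 0.2},{"linear": [215,-431,38],"angular": [0,0,3.47],"gripper": 0.2},{"linear": [215,-431,38],"angular": [0,0,3.47],"gripper": 0.2},{"linear": [215,-431,38],"angular": [0,0,3.47],"gripper": 0.2}])

```text
time_s: 27.9
position: [0.6432, 0.0676, 0.2917]
tool_rot: [[1.0, -0.028, 0.001], [-0.028, -1.0, -0.0], [0.001, 0.0, -1.0]]
ft_force: [-0.7, 0.3, -0.1]
grip_width: 0.0511
```

Run:
```python
from h import *
o=st(); p=env.get_image("wrist"); T=wristT(p,o)
cv2.imwrite("pics/w22.png",cv2.resize(p["frame"],None,fx=1.4,fy=1.4,interpolation=cv2.INTER_CUBIC))
print(proj(p,[.6426,.068,.256],T)*1.4)
```

```text
t 27.9 pos [0.6432, 0.0676, 0.2917] yaw -1.62 zax [0.001, -0.0, -1.0] F [-0.7, 0.3, -0.1] w 0.0511 q [-4.0, 31.0, 51.0, 0.0, 98.0, 87.0]
[[386.62326844 355.68912597]]
```

View pics/w22.png

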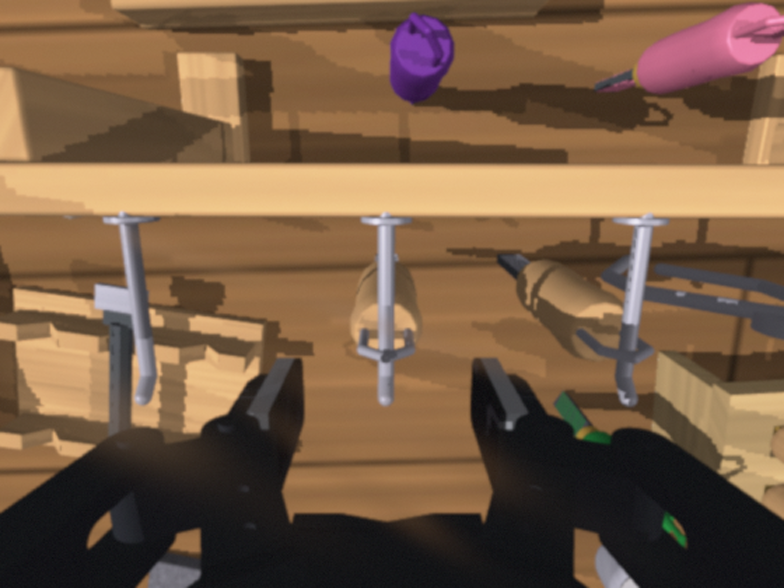

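>>> servo_tool(commands=[{"linear": [-2,0,10],"angular": [0,0,0],"gripper": 0.2},{"linear": [-2,0,20],"angular": [0,0,0],"gripper": 0.2},{"linear": [-2,0,30],"angular": [0,0,0],"gripper": 0.2},{"linear": [-2,0,40],"angular": [0,0,0],"gripper": 0.2},{"linear": [-2,0,50],"angular": [0,0,0],"gripper": 0.2},{"linear": [-2,0,60],"angular": [0,0,0],"gripper": 0.2},{"linear": [-2,0,68],"angular": [0,0,0],"gripper": 0.2},{"linear": [-2,0,74],"angular": [0,0,0],"gripper": 0.2},{"linear": [-2,0,78],"angular": [0,0,0],"gripper": 0.2},{"linear": [-2,0,78],"angular": [0,0,0],"gripper": 0.2},{"linear": [-2,0,78],"angular": [0,0,0],"gripper": -0.1},{"linear": [-2,0,78],"angular": [0,0,0],"gripper": -0.3},{"linear": [-2,0,78],"angular": [0,0,0],"gripper": -1},{"linear": [-2,0,78],"angular": [0,0,0],"gripper": -1},{"linear": [-2,0,78],"angular": [0,0,0],"gripper": -1},{"linear": [-2,0,78],"angular": [0,0,0],"gripper": -1}])

```text
time_s: 29.55
position: [0.6412, 0.0679, 0.2133]
tool_rot: [[1.0, -0.028, 0.001], [-0.028, -1.0, 0.0], [0.001, -0.0, -1.0]]
ft_force: [-0.4, 1.4, 4.3]
grip_width: 0.0303
```

>>> servo_tool(commands=[{"linear": [0,0,-4],"angular": [0,0,0],"gripper": -1},{"linear": [0,0,-8],"angular": [0,0,0],"gripper": -1},{"linear": [0,0,-13],"angular": [0,0,0],"gripper": -1},{"linear": [0,0,-13],"angular": [0,0,0],"gripper": -1},{"linear": [0,0,-13],"angular": [0,0,0],"gripper": -1}])

```text
time_s: 30.05
position: [0.6409, 0.0678, 0.2258]
tool_rot: [[1.0, -0.028, -0.0], [-0.028, -1.0, -0.0], [-0.0, 0.0, -1.0]]
ft_force: [0.3, -0.7, -1.1]
grip_width: 0.0305
```

Run:
```python
from h import *
o=st(); p=env.get_image("wrist"); T=wristT(p,o)
cv2.imwrite("pics/w23.png",p["frame"])
```

```text
t 30.05 pos [0.6409, 0.0678, 0.2258] yaw -1.61 zax [-0.0, -0.0, -1.0] F [0.3, -0.7, -1.1] w 0.0305 q [-4.0, 32.0, 59.0, -0.0, 88.0, 87.0]
```

View pics/w23.png

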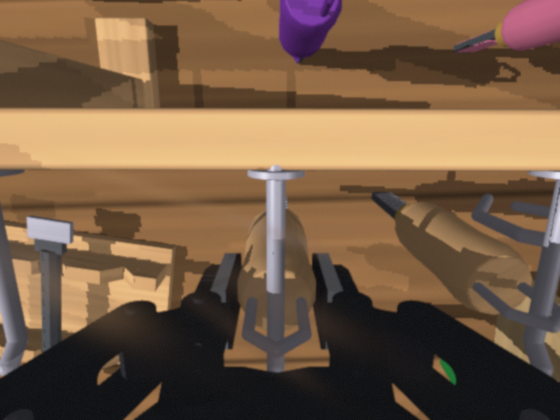

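>>> servo_tool(commands=[{"linear": [-5,0,0],"angular": [0,0,0],"gripper": -1},{"linear": [-12,0,0],"angular": [0,0,0],"gripper": -1},{"linear": [-20,0,0],"angular": [0,0,0],"gripper": -1},{"linear": [-30,0,0],"angular": [0,0,0],"gripper": -1},{"linear": [-40,0,0],"angular": [0,0,0],"gripper": -1},{"linear": [-50,0,0],"angular": [0,0,0],"gripper": -1},{"linear": [-60,0,0],"angular": [0,0,0],"gripper": -1},{"linear": [-60,0,0],"angular": [0,0,0],"gripper": -1},{"linear": [-80,0,-30],"angular": [0,0,0],"gripper": -1},{"linear": [-110,0,-70],"angular": [0,0,0],"gripper": -1},{"linear": [-130,0,-110],"angular": [0,0,0],"gripper": -1},{"linear": [-130,0,-150],"angular": [0,0,0],"gripper": -1},{"linear": [-130,0,-175],"angular": [0,0,0],"gripper": -1},{"linear": [-130,0,-175],"angular": [0,0,0],"gripper": -1},{"linear": [-130,0,-175],"angular": [0,0,0],"gripper": -1}])

```text
time_s: 31.6
position: [0.5111, 0.0714, 0.4003]
tool_rot: [[1.0, -0.028, -0.0], [-0.028, -1.0, 0.0], [-0.0, -0.0, -1.0]]
ft_force: [0.4, 0.1, -2.3]
grip_width: 0.0303
```

Run:
```python
from h import *
o=st(); p=env.get_image("wrist"); T=wristT(p,o)
cv2.imwrite("pics/w24.png",cv2.resize(p["frame"],None,fx=1.4,fy=1.4,interpolation=cv2.INTER_CUBIC))
R=np.array(o["tool_rot"]);P=np.array(o["position"])
print(proj(p,[P+R@[x,0,.160] for x in (-.005,0,.005)],T)*1.4)
delta([.510,-.369,.40],1.8)
```

```text
t 31.6 pos [0.5111, 0.0714, 0.4003] yaw -1.61 zax [-0.0, 0.0, -1.0] F [0.4, 0.1, -2.3] w 0.0303 q [-5.0, 15.0, 59.0, -0.0, 106.0, 86.0]
[[387.17665917 285.17365187]
 [387.1836455  277.12415788]
 [387.1906932  269.00395557]]
linear [11.5, 440.3, -0.6] angular [-0.01, 0.12, -3.42]
```

View pics/w24.png

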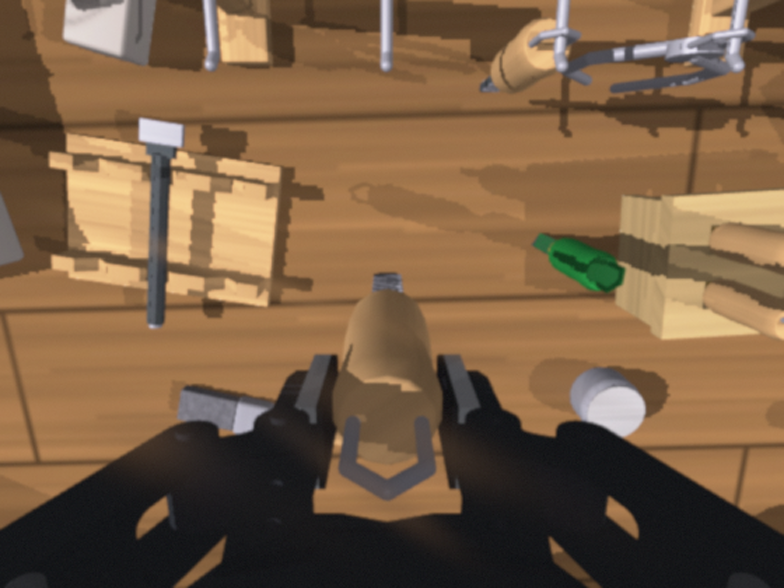

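>>> servo_tool(commands=[{"linear": [1,48,0],"angular": [0,0,0],"gripper": -1},{"linear": [3,96,0],"angular": [0,0,0],"gripper": -1},{"linear": [5,144,0],"angular": [0,0,-1],"gripper": -1},{"linear": [7,192,0],"angular": [0,0,-2],"gripper": -1},{"linear": [9,240,0],"angular": [0,0,-3.4],"gripper": -1},{"linear": [11,288,0],"angular": [0,0,-3.4],"gripper": -1},{"linear": [11.5,336,0],"angular": [0,0,-3.4],"gripper": -1},{"linear": [11.5,384,0],"angular": [0,0,-3.4],"gripper": -1},{"linear": [11.5,425,0],"angular": [0,0,-3.4],"gripper": -1},{"linear": [11.5,440,0],"angular": [0,0,-3.4],"gripper": -1},{"linear": [11.5,440,20],"angular": [0,0,-3.4],"gripper": -1},{"linear": [11.5,440,50],"angular": [0,0,-3.4],"gripper": -1},{"linear": [11.5,440,80],"angular": [0,0,-3.4],"gripper": -1},{"linear": [11.5,440,100],"angular": [0,0,-3.4],"gripper": -1},{"linear": [11.5,440,115],"angular": [0,0,-3.4],"gripper": -1},{"linear": [11.5,440,120],"angular": [0,0,-3.4],"gripper": -1},{"linear": [11.5,440,120],"angular": [0,0,-3.4],"gripper": -1},{"linear": [11.5,440,120],"angular": [0,0,-3.4],"gripper": -1}])

```text
time_s: 33.45
position: [0.5103, -0.3688, 0.2812]
tool_rot: [[1.0, 0.031, 0.0], [0.031, -1.0, -0.0], [0.0, 0.0, -1.0]]
ft_force: [-0.4, -0.5, -1.9]
grip_width: 0.0305
```

```bash
cat > rk.py <<'E'
from h import *
def overlay(n,hole,tipz=.160):
    o=st(); P=np.array(o["position"]);R=np.array(o["tool_rot"])
    s=[.4823,-.298,np.radians(1.75)];c,k=np.cos(s[2]),np.sin(s[2])
    W=lambda x,y,z:[s[0]+c*x-k*y,s[1]+k*x+c*y,z]
    h=.0125
    H=np.array([W(hole[0]+i*h,hole[1]+j*h,.1) for i,j in((1,1),(1,-1),(-1,-1),(-1,1))])
    print("TCP-hole world mm",np.round((P[:2]-W(*hole,.1)[:2])*1000,1))
    for name in ("wrist","scene"):
        p=env.get_image(name); T=wristT(p,o) if name=="wrist" else np.array(p["cam_to_world"])
        cen=proj(p,[P+R@[0,0,.10]],T)[0].astype(int)
        x0=int(np.clip(cen[0]-65,0,430)); y0=int(np.clip(cen[1]-50,0,320))
        if name=="wrist": x0,y0=212,130
        im=cv2.resize(p["frame"][y0:y0+100,x0:x0+130],None,fx=6,fy=6,interpolation=cv2.INTER_CUBIC)
        g=lambda Q:((proj(p,Q,T)-[x0,y0]+.5)*6-.5).astype(int)
        cv2.polylines(im,[g(H)],True,(0,255,0),1)
        B=np.array([P+R@[i*.003,j*.008,tipz] for i,j in((1,1),(1,-1),(-1,-1),(-1,1))])
        cv2.polylines(im,[g(B)],True,(0,0,255),1)
        F=np.array([P+R@[.010*np.cos(t),.010*np.sin(t),tipz-.075] for t in np.linspace(0,6.28,30)])
        cv2.polylines(im,[g(F)],True,(255,0,255),1)
        cv2.imwrite(f"pics/{n}_{name}.png",im)
E
python3 -c "
from rk import *
overlay('o25',(.025,-.072))"
```

```text
t 33.45 pos [0.5103, -0.3688, 0.2812] yaw 1.79 zax [0.0, -0.0, -1.0] F [-0.4, -0.5, -1.9] w 0.0305 q [-47.0, 29.0, 56.0, 0.0, 95.0, 42.0]
TCP-hole world mm [0.8 0.4]
```

View pics/o25_wrist.png

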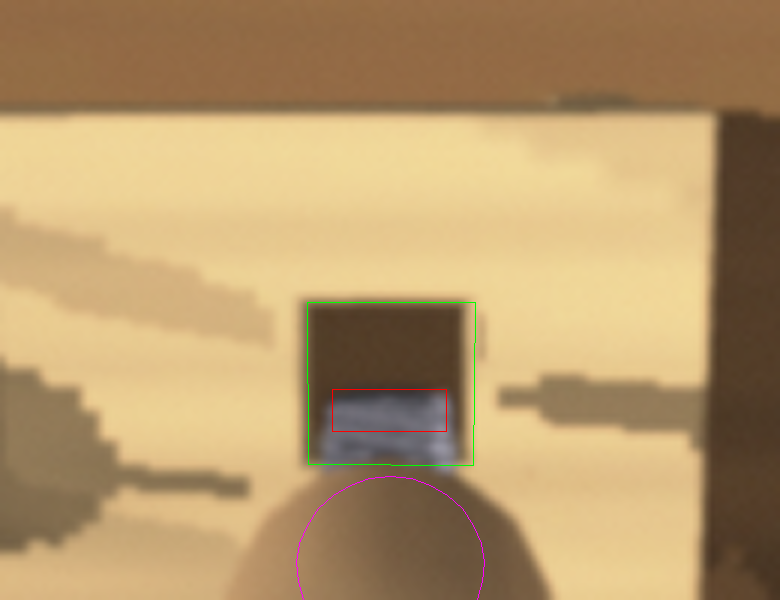

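View pics/o25_scene.png

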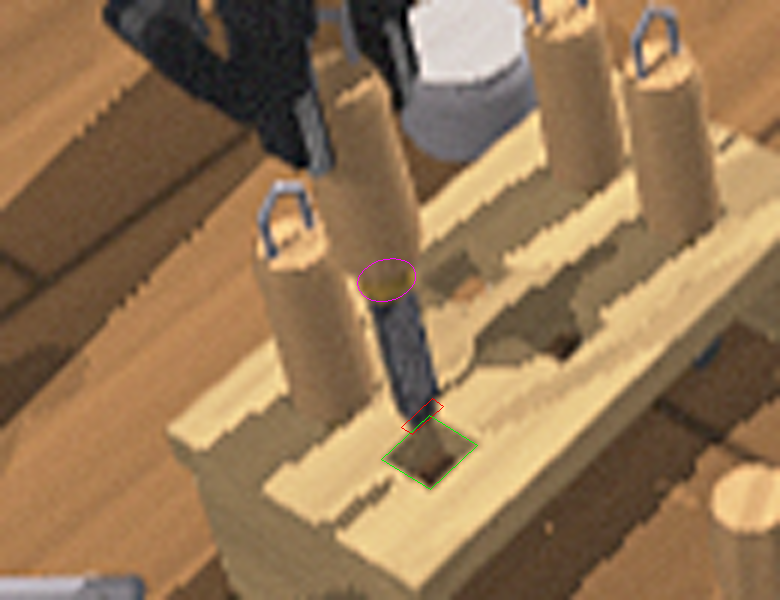

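>>> servo_tool(commands=[{"linear": [0,-0.3,8],"angular": [0,0,0],"gripper": -1},{"linear": [0,-0.3,16],"angular": [0,0,0],"gripper": -1},{"linear": [0,-0.3,22],"angular": [0,0,0],"gripper": -1},{"linear": [0,-0.3,30],"angular": [0,0,0],"gripper": -1},{"linear": [0,-0.3,38],"angular": [0,0,0],"gripper": -1},{"linear": [0,-0.3,46],"angular": [0,0,0],"gripper": -1},{"linear": [0,-0.3,54],"angular": [0,0,0],"gripper": -1},{"linear": [0,-0.3,62],"angular": [0,0,0],"gripper": -1},{"linear": [0,-0.3,70],"angular": [0,0,0],"gripper": -1},{"linear": [0,-0.3,78],"angular": [0,0,0],"gripper": -1},{"linear": [0,-0.3,84],"angular": [0,0,0],"gripper": -1},{"linear": [0,-0.3,88],"angular": [0,0,0],"gripper": -1},{"linear": [0,-0.3,90],"angular": [0,0,0],"gripper": -1},{"linear": [0,-0.3,90],"angular": [0,0,0],"gripper": -1}])

```text
time_s: 34.95
position: [0.5101, -0.3684, 0.1907]
tool_rot: [[1.0, 0.031, -0.0], [0.031, -1.0, 0.0], [-0.0, -0.0, -1.0]]
ft_force: [-0.9, 0.5, -1.4]
grip_width: 0.0304
```

```bash
python3 -c "
from rk import *
overlay('o26',(.025,-.072))"
```

```text
t 34.95 pos [0.5101, -0.3684, 0.1907] yaw 1.79 zax [-0.0, 0.0, -1.0] F [-0.9, 0.5, -1.4] w 0.0304 q [-47.0, 32.0, 66.0, -0.0, 82.0, 42.0]
TCP-hole world mm [0.7 0.8]
```

View pics/o26_scene.png

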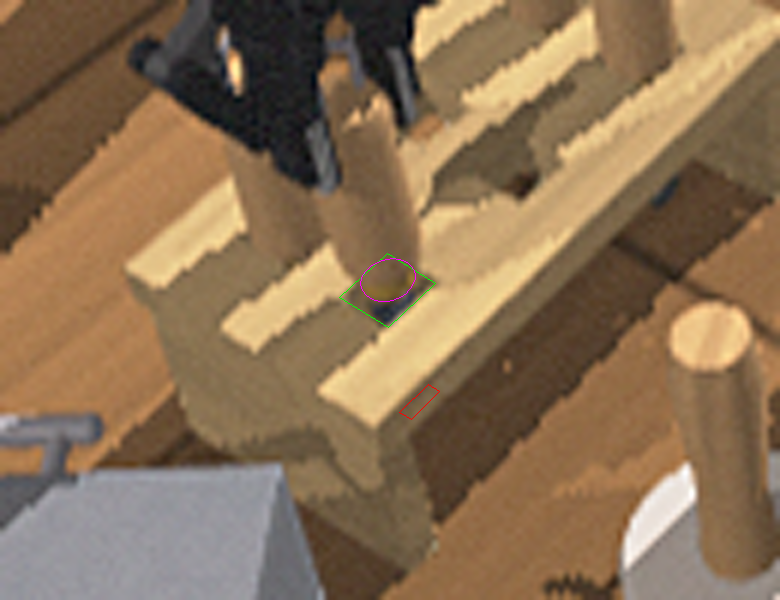

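Ferrule right over the hole. Lower on.

>>> servo_tool(commands=[{"linear": [0,0,2],"angular": [0,0,0],"gripper": -1},{"linear": [0,0,4],"angular": [0,0,0],"gripper": -1},{"linear": [0,0,6],"angular": [0,0,0],"gripper": -1},{"linear": [0,0,8],"angular": [0,0,0],"gripper": -1},{"linear": [0,0,10],"angular": [0,0,0],"gripper": -1},{"linear": [0,0,10],"angular": [0,0,0],"gripper": -1}])

```text
time_s: 35.65
position: [0.51, -0.3683, 0.1804]
tool_rot: [[1.0, 0.031, -0.0], [0.031, -1.0, 0.001], [-0.0, -0.001, -1.0]]
ft_force: [-0.2, -0.9, -0.9]
grip_width: 0.0305
```

>>> servo_tool(commands=[{"linear": [0,0,2],"angular": [0,0,0],"gripper": -1},{"linear": [0,0,4],"angular": [0,0,0],"gripper": -1},{"linear": [0,0,6],"angular": [0,0,0],"gripper": -1},{"linear": [0,0,8],"angular": [0,0,0],"gripper": -1},{"linear": [0,0,8],"angular": [0,0,0],"gripper": -1}])

```text
time_s: 36.15
position: [0.5101, -0.3683, 0.1725]
tool_rot: [[1.0, 0.031, -0.0], [0.031, -1.0, 0.0], [-0.0, -0.0, -1.0]]
ft_force: [0.3, 0.0, -1.7]
grip_width: 0.0301
```

>>> servo_tool(commands=[{"linear": [0,0,1],"angular": [0,0,0],"gripper": -1},{"linear": [0,0,1.5],"angular": [0,0,0],"gripper": -1},{"linear": [0,0,1.5],"angular": [0,0,0],"gripper": -1}])

```text
time_s: 36.45
position: [0.5101, -0.3684, 0.1713]
tool_rot: [[1.0, 0.031, 0.0], [0.031, -1.0, 0.0], [0.0, -0.0, -1.0]]
ft_force: [0.3, -0.2, -1.6]
grip_width: 0.0302
```

>>> servo_tool(commands=[{"linear": [0,0,1],"angular": [0,0,0],"gripper": -1},{"linear": [0,0,1.5],"angular": [0,0,0],"gripper": -1},{"linear": [0,0,1.5],"angular": [0,0,0],"gripper": -1}])

```text
time_s: 36.75
position: [0.5102, -0.3684, 0.1703]
tool_rot: [[1.0, 0.031, 0.001], [0.031, -1.0, -0.001], [0.001, 0.001, -1.0]]
ft_force: [-0.7, 0.6, 4.1]
grip_width: 0.0302
```

>>> servo_tool(commands=[{"linear": [0,0,0],"angular": [0,0,0],"gripper": -0.9},{"linear": [0,0,0],"angular": [0,0,0],"gripper": -0.2},{"linear": [0,0,0],"angular": [0,0,0],"gripper": -0.1},{"linear": [0,0,0],"angular": [0,0,0],"gripper": 0},{"linear": [0,0,0],"angular": [0,0,0],"gripper": 0.2},{"linear": [0,0,0],"angular": [0,0,0],"gripper": 0.2},{"linear": [0,0,-10],"angular": [0,0,0],"gripper": 0.2},{"linear": [0,0,-25],"angular": [0,0,0],"gripper": 0.2},{"linear": [0,0,-50],"angular": [0,0,0],"gripper": 0.2},{"linear": [0,0,-90],"angular": [0,0,0],"gripper": 0.2},{"linear": [-20,0,-130],"angular": [0,0,0],"gripper": 0.2},{"linear": [-40,0,-175],"angular": [0,0,0],"gripper": 0.2},{"linear": [-60,0,-190],"angular": [0,0,0],"gripper": 0.2},{"linear": [-60,0,-190],"angular": [0,0,0],"gripper": 0.2},{"linear": [-60,0,-190],"angular": [0,0,0],"gripper": 0.2}])

```text
time_s: 38.25
position: [0.4501, -0.3702, 0.36]
tool_rot: [[1.0, 0.031, 0.0], [0.031, -1.0, -0.0], [0.0, 0.0, -1.0]]
ft_force: [-0.8, -0.1, 0.6]
grip_width: 0.0516
```

Run:
```python
from h import *
o=st(); p=env.get_image("wrist"); T=wristT(p,o)
cv2.imwrite("pics/w27.png",cv2.resize(p["frame"],None,fx=1.4,fy=1.4,interpolation=cv2.INTER_CUBIC))
delta([.60,-.02,.36],-1.6)
```

```text
t 38.25 pos [0.4501, -0.3702, 0.36] yaw 1.76 zax [0.0, -0.0, -1.0] F [-0.8, -0.1, 0.6] w 0.0516 q [-51.0, 23.0, 54.0, 0.0, 103.0, 37.0]
linear [160.5, -345.2, -0.7] angular [-0.07, 0.05, 3.39]
```

View pics/w27.png

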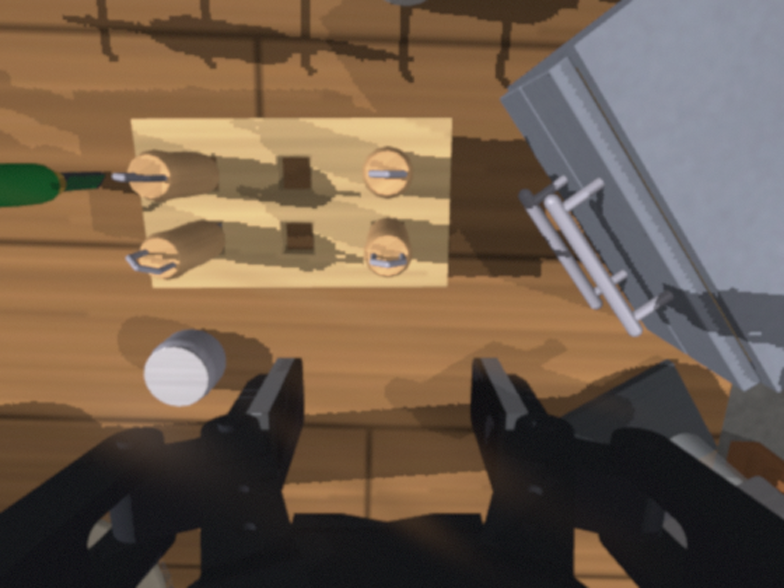

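>>> servo_tool(commands=[{"linear": [20,-43,0],"angular": [0,0,0],"gripper": 0},{"linear": [40,-86,0],"angular": [0,0,0],"gripper": 0},{"linear": [60,-129,0],"angular": [0,0,1],"gripper": 0},{"linear": [80,-172,0],"angular": [0,0,2],"gripper": 0},{"linear": [100,-215,0],"angular": [0,0,3],"gripper": 0},{"linear": [120,-258,0],"angular": [0,0,3.4],"gripper": 0},{"linear": [140,-301,0],"angular": [0,0,3.4],"gripper": 0},{"linear": [155,-335,0],"angular": [0,0,3.4],"gripper": 0},{"linear": [160,-345,0],"angular": [0,0,3.4],"gripper": 0},{"linear": [160,-345,0],"angular": [0,0,3.4],"gripper": 0},{"linear": [160,-345,0],"angular": [0,0,3.4],"gripper": 0},{"linear": [160,-345,0],"angular": [0,0,3.4],"gripper": 0}])

```text
time_s: 39.5
position: [0.5991, -0.0218, 0.3596]
tool_rot: [[1.0, -0.03, -0.001], [-0.03, -1.0, -0.0], [-0.001, 0.0, -1.0]]
ft_force: [0.3, 0.4, 0.8]
grip_width: 0.0427
```

Run:
```python
from h import *
o=st(); p=env.get_image("wrist"); T=wristT(p,o);np.savez("w28.npz",T=T)
cv2.imwrite("pics/w28.png",cv2.resize(p["frame"][0:260,100:480],None,fx=2.1,fy=2.1,interpolation=cv2.INTER_CUBIC))
q=env.get_image("top"); cv2.imwrite("pics/t28.png",cv2.resize(q["frame"][130:220,250:400],None,fx=5,fy=5,interpolation=cv2.INTER_CUBIC))
print((proj(p,[[.640,-.022,.256],[.640,-.112,.256]],T)-[100,0])*2.1)
```

```text
t 39.5 pos [0.5991, -0.0218, 0.3596] yaw -1.71 zax [-0.001, -0.0, -1.0] F [0.3, 0.4, 0.8] w 0.0427 q [-13.0, 24.0, 51.0, -0.0, 104.0, 78.0]
[[367.91555138 328.61493005]
 [654.83599985 320.14902906]]
```

View pics/w28.png

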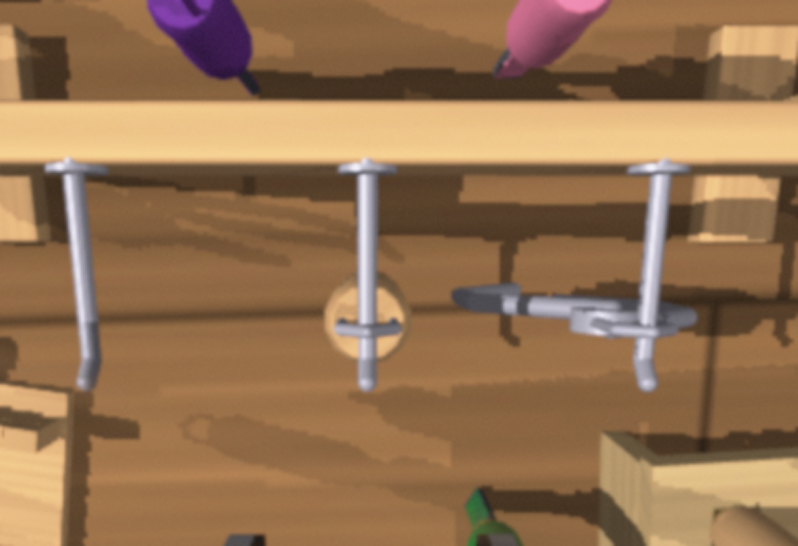

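View pics/t28.png

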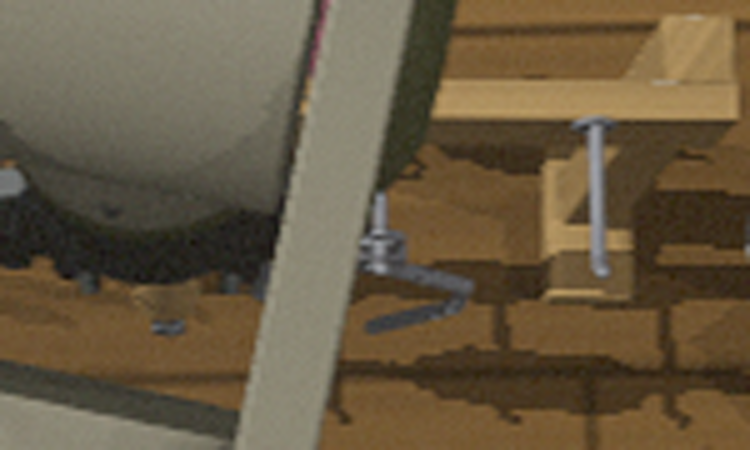

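>>> servo_tool(commands=[{"linear": [20,-2,20],"angular": [0,0,0],"gripper": -0.07},{"linear": [40,-2,40],"angular": [0,0,0],"gripper": -0.07},{"linear": [40,-2,65],"angular": [0,0,0],"gripper": -0.07},{"linear": [40,-2,75],"angular": [0,0,0],"gripper": -0.07},{"linear": [40,-2,75],"angular": [0,0,0],"gripper": -0.07},{"linear": [40,-2,75],"angular": [0,0,0],"gripper": -0.07},{"linear": [40,-2,75],"angular": [0,0,0],"gripper": -0.07}])

```text
time_s: 40.3
position: [0.6395, -0.0198, 0.2866]
tool_rot: [[1.0, -0.028, 0.003], [-0.028, -1.0, -0.001], [0.003, 0.001, -1.0]]
ft_force: [-0.3, -0.1, 0.1]
grip_width: 0.04
```

Run:
```python
from h import *
o=st(); p=env.get_image("wrist"); T=wristT(p,o)
cv2.imwrite("pics/w29.png",cv2.resize(p["frame"],None,fx=1.4,fy=1.4,interpolation=cv2.INTER_CUBIC))
print(proj(p,[[.6400,-.022,.256],[.6385,-.022,.256]],T)*1.4)
```

```text
t 40.3 pos [0.6395, -0.0198, 0.2866] yaw -1.62 zax [0.003, -0.001, -1.0] F [-0.3, -0.1, 0.1] w 0.04 q [-12.0, 30.0, 54.0, -0.0, 96.0, 79.0]
[[394.01875215 358.13220267]
 [394.12090763 362.11843484]]
```

View pics/w29.png

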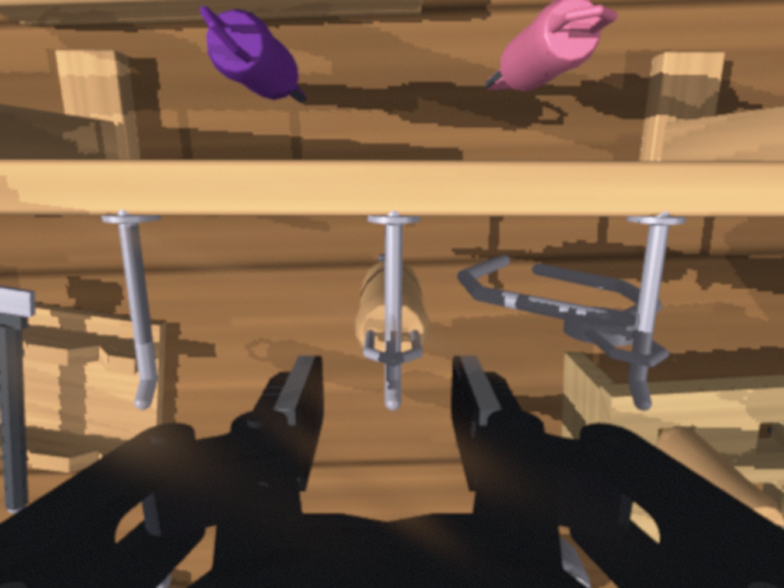

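>>> servo_tool(commands=[{"linear": [-1,0,10],"angular": [0,0,0],"gripper": -0.07},{"linear": [-1,0,20],"angular": [0,0,0],"gripper": -0.07},{"linear": [-1,0,28],"angular": [0,0,0],"gripper": -0.07},{"linear": [-1,0,36],"angular": [0,0,0],"gripper": -0.07},{"linear": [-1,0,44],"angular": [0,0,0],"gripper": -0.07},{"linear": [-1,0,52],"angular": [0,0,0],"gripper": -0.07},{"linear": [-1,0,60],"angular": [0,0,0],"gripper": -0.07},{"linear": [-1,0,67],"angular": [0,0,0],"gripper": -0.07},{"linear": [-1,0,72],"angular": [0,0,0],"gripper": -0.07},{"linear": [-1,0,72],"angular": [0,0,0],"gripper": -0.07}])

```text
time_s: 41.35
position: [0.6382, -0.0195, 0.2121]
tool_rot: [[1.0, -0.028, -0.001], [-0.028, -1.0, 0.0], [-0.001, -0.0, -1.0]]
ft_force: [-0.1, -0.3, -0.1]
grip_width: 0.0401
```

Run:
```python
from h import *
o=st(); p=env.get_image("wrist")
cv2.imwrite("pics/w30.png",p["frame"])
```

```text
t 41.35 pos [0.6382, -0.0195, 0.2121] yaw -1.61 zax [-0.001, 0.0, -1.0] F [-0.1, -0.3, -0.1] w 0.0401 q [-12.0, 32.0, 62.0, 0.0, 86.0, 79.0]
```

View pics/w30.png

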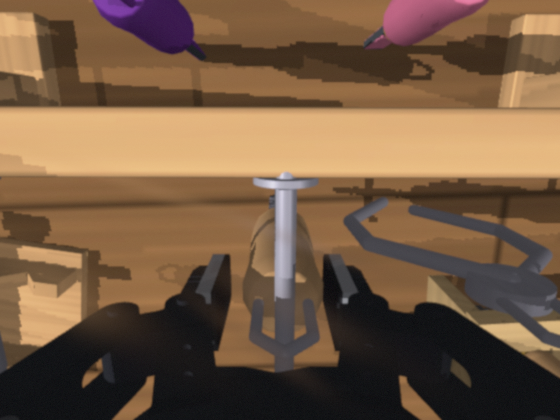

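Clear of the callipers. Shift back 2 mm while closing, then lift.

>>> servo_tool(commands=[{"linear": [0,2,0],"angular": [0,0,0],"gripper": -0.15},{"linear": [0,2,0],"angular": [0,0,0],"gripper": -0.25},{"linear": [0,2,0],"angular": [0,0,0],"gripper": -1},{"linear": [0,2,0],"angular": [0,0,0],"gripper": -1},{"linear": [0,2,0],"angular": [0,0,0],"gripper": -1},{"linear": [0,2,0],"angular": [0,0,0],"gripper": -1},{"linear": [0,2,-4],"angular": [0,0,0],"gripper": -1},{"linear": [0,2,-8],"angular": [0,0,0],"gripper": -1},{"linear": [0,2,-13],"angular": [0,0,0],"gripper": -1},{"linear": [0,2,-13],"angular": [0,0,0],"gripper": -1},{"linear": [0,2,-13],"angular": [0,0,0],"gripper": -1}])

```text
time_s: 42.5
position: [0.6383, -0.0215, 0.2258]
tool_rot: [[1.0, -0.028, -0.0], [-0.028, -1.0, 0.0], [-0.0, -0.0, -1.0]]
ft_force: [0.0, -0.2, -2.0]
grip_width: 0.0301
```

Run:
```python
from h import *
o=st(); p=env.get_image("wrist")
cv2.imwrite("pics/w31.png",p["frame"])
```

```text
t 42.5 pos [0.6383, -0.0215, 0.2258] yaw -1.61 zax [-0.0, 0.0, -1.0] F [0.0, -0.2, -2.0] w 0.0301 q [-13.0, 32.0, 61.0, 0.0, 88.0, 79.0]
```

View pics/w31.png

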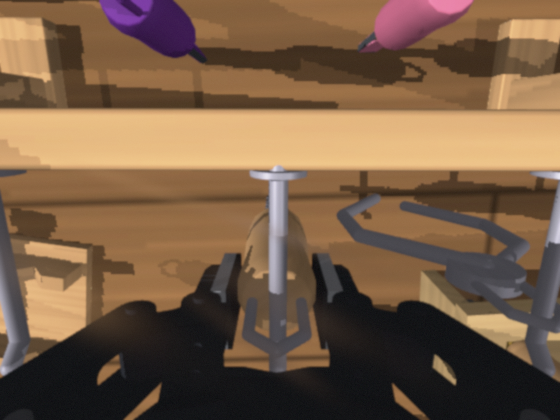

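>>> servo_tool(commands=[{"linear": [-5,0,0],"angular": [0,0,0],"gripper": -1},{"linear": [-12,0,0],"angular": [0,0,0],"gripper": -1},{"linear": [-20,0,0],"angular": [0,0,0],"gripper": -1},{"linear": [-30,0,0],"angular": [0,0,0],"gripper": -1},{"linear": [-40,0,0],"angular": [0,0,0],"gripper": -1},{"linear": [-50,0,0],"angular": [0,0,0],"gripper": -1},{"linear": [-60,0,0],"angular": [0,0,0],"gripper": -1},{"linear": [-60,0,0],"angular": [0,0,0],"gripper": -1},{"linear": [-65,0,-40],"angular": [0,0,0],"gripper": -1},{"linear": [-75,0,-80],"angular": [0,0,0],"gripper": -1},{"linear": [-90,0,-120],"angular": [0,0,0],"gripper": -1},{"linear": [-110,0,-155],"angular": [0,0,0],"gripper": -1},{"linear": [-130,0,-175],"angular": [0,0,0],"gripper": -1},{"linear": [-130,0,-175],"angular": [0,0,0],"gripper": -1},{"linear": [-130,0,-175],"angular": [0,0,0],"gripper": -1}])

```text
time_s: 44.05
position: [0.5085, -0.0179, 0.4005]
tool_rot: [[1.0, -0.028, 0.0], [-0.028, -1.0, -0.0], [0.0, 0.0, -1.0]]
ft_force: [0.2, 0.3, -1.9]
grip_width: 0.0301
```

Run:
```python
from h import *
o=st(); p=env.get_image("wrist"); T=wristT(p,o)
cv2.imwrite("pics/w32.png",cv2.resize(p["frame"],None,fx=1.4,fy=1.4,interpolation=cv2.INTER_CUBIC))
R=np.array(o["tool_rot"]);P=np.array(o["position"])
print(proj(p,[P+R@[x,0,.160] for x in (-.005,0,.005)],T)*1.4)
s=[.4823,-.298,np.radians(1.75)];c,k=np.cos(s[2]),np.sin(s[2])
for h in((-.025,0),(.025,0)):
  w=[s[0]+c*h[0]-k*h[1],s[1]+k*h[0]+c*h[1],.4]; print(np.round(w,4)); delta(w,1.8)
```

```text
t 44.05 pos [0.5085, -0.0179, 0.4005] yaw -1.62 zax [0.0, -0.0, -1.0] F [0.2, 0.3, -1.9] w 0.0301 q [-15.0, 14.0, 60.0, 0.0, 106.0, 76.0]
[[387.17694134 285.17326072]
 [387.18393125 277.12375562]
 [387.19098255 269.00354204]]
[ 0.4573 -0.2988  0.4   ]
linear [-43.4, 282.2, -0.5] angular [-0.03, 0.09, -3.42]
[ 0.5073 -0.2972  0.4   ]
linear [6.5, 279.2, -0.5] angular [-0.03, 0.09, -3.42]
```

View pics/w32.png

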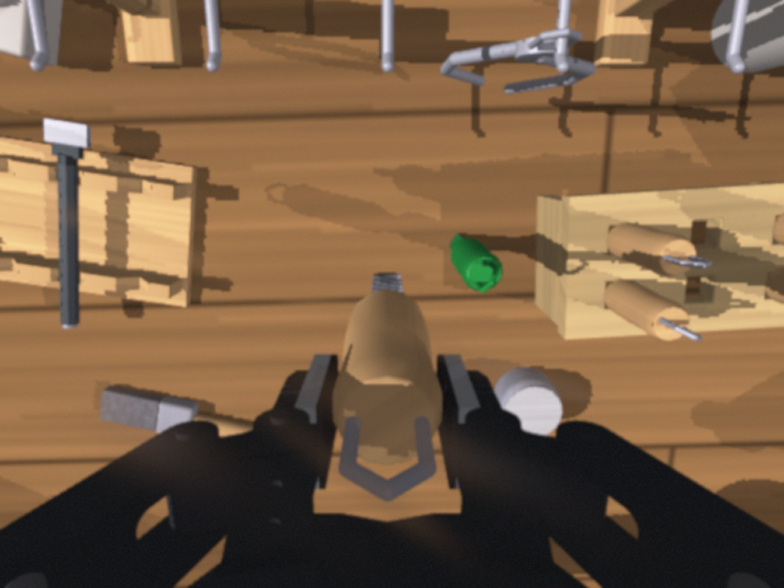

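>>> servo_tool(commands=[{"linear": [1,48,0],"angular": [0,0,0],"gripper": -1},{"linear": [3,96,0],"angular": [0,0,0],"gripper": -1},{"linear": [5,144,0],"angular": [0,0,-1],"gripper": -1},{"linear": [7,192,0],"angular": [0,0,-2],"gripper": -1},{"linear": [7,240,0],"angular": [0,0,-3.4],"gripper": -1},{"linear": [7,270,0],"angular": [0,0,-3.4],"gripper": -1},{"linear": [7,279,0],"angular": [0,0,-3.4],"gripper": -1},{"linear": [7,279,0],"angular": [0,0,-3.4],"gripper": -1},{"linear": [7,279,20],"angular": [0,0,-3.4],"gripper": -1},{"linear": [7,279,50],"angular": [0,0,-3.4],"gripper": -1},{"linear": [7,279,80],"angular": [0,0,-3.4],"gripper": -1},{"linear": [7,279,100],"angular": [0,0,-3.4],"gripper": -1},{"linear": [7,279,115],"angular": [0,0,-3.4],"gripper": -1},{"linear": [7,279,120],"angular": [0,0,-3.4],"gripper": -1},{"linear": [7,279,120],"angular": [0,0,-3.4],"gripper": -1},{"linear": [7,279,120],"angular": [0,0,-3.4],"gripper": -1}])

```text
time_s: 45.7
position: [0.5079, -0.2965, 0.2817]
tool_rot: [[0.999, 0.032, 0.001], [0.032, -0.999, -0.001], [0.001, 0.001, -1.0]]
ft_force: [-0.5, 0.2, -1.2]
grip_width: 0.03
```

```bash
python3 -c "
from rk import *
overlay('o33',(.025,0))"
```

```text
t 45.7 pos [0.5079, -0.2965, 0.2817] yaw 1.83 zax [0.001, -0.001, -1.0] F [-0.5, 0.2, -1.2] w 0.03 q [-42.0, 24.0, 64.0, 0.0, 92.0, 46.0]
TCP-hole world mm [0.6 0.7]
```

View pics/o33_wrist.png

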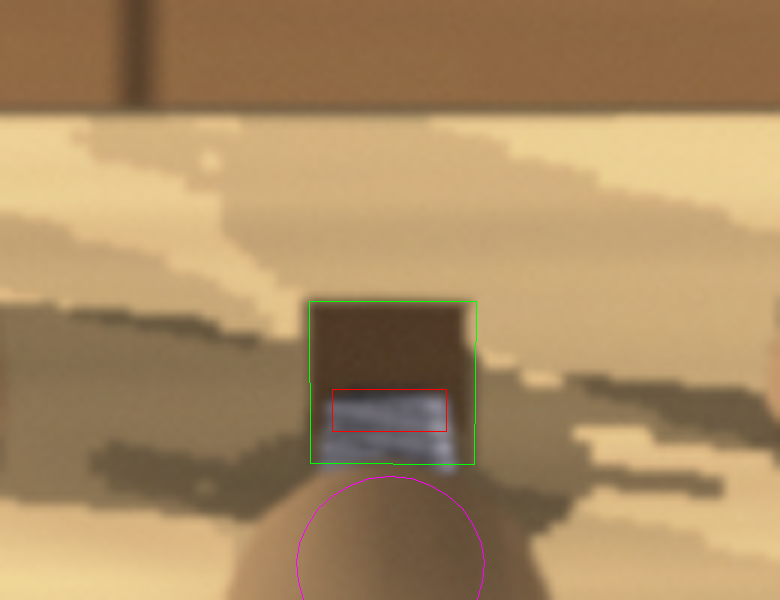

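View pics/o33_scene.png

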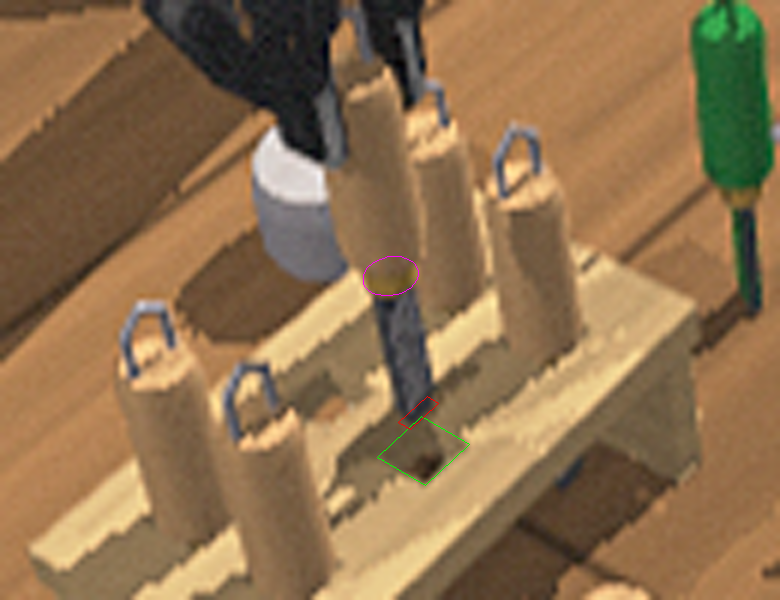

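>>> servo_tool(commands=[{"linear": [0,0,8],"angular": [0,0,0],"gripper": -1},{"linear": [0,0,16],"angular": [0,0,0],"gripper": -1},{"linear": [0,0,22],"angular": [0,0,0],"gripper": -1},{"linear": [0,0,30],"angular": [0,0,0],"gripper": -1},{"linear": [0,0,38],"angular": [0,0,0],"gripper": -1},{"linear": [0,0,46],"angular": [0,0,0],"gripper": -1},{"linear": [0,0,54],"angular": [0,0,0],"gripper": -1},{"linear": [0,0,62],"angular": [0,0,0],"gripper": -1},{"linear": [0,0,70],"angular": [0,0,0],"gripper": -1},{"linear": [0,0,78],"angular": [0,0,0],"gripper": -1},{"linear": [0,0,84],"angular": [0,0,0],"gripper": -1},{"linear": [0,0,88],"angular": [0,0,0],"gripper": -1},{"linear": [0,0,90],"angular": [0,0,0],"gripper": -1},{"linear": [0,0,90],"angular": [0,0,0],"gripper": -1}])

```text
time_s: 47.2
position: [0.5075, -0.2969, 0.1907]
tool_rot: [[1.0, 0.031, -0.0], [0.031, -1.0, 0.0], [-0.0, -0.0, -1.0]]
ft_force: [0.3, 0.2, -1.2]
grip_width: 0.0305
```

```bash
python3 -c "
from rk import *
overlay('o34',(.025,0))"
```

```text
t 47.2 pos [0.5075, -0.2969, 0.1907] yaw 1.79 zax [-0.0, 0.0, -1.0] F [0.3, 0.2, -1.2] w 0.0305 q [-42.0, 28.0, 73.0, 0.0, 79.0, 46.0]
TCP-hole world mm [0.2 0.3]
```

View pics/o34_scene.png

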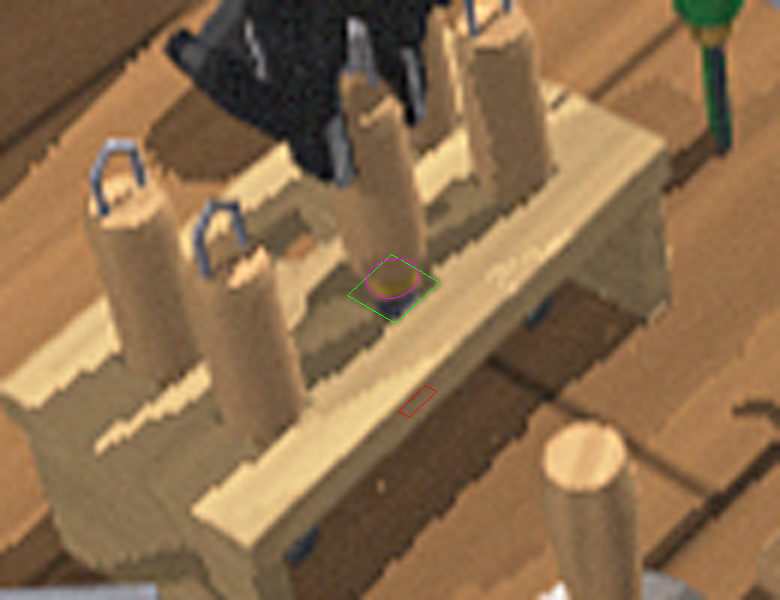

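>>> servo_tool(commands=[{"linear": [0.4,0,2],"angular": [0,0,0],"gripper": -1},{"linear": [0.4,0,4],"angular": [0,0,0],"gripper": -1},{"linear": [0.4,0,6],"angular": [0,0,0],"gripper": -1},{"linear": [0.4,0,8],"angular": [0,0,0],"gripper": -1},{"linear": [0.4,0,10],"angular": [0,0,0],"gripper": -1},{"linear": [0.4,0,10],"angular": [0,0,0],"gripper": -1}])

```text
time_s: 47.9
position: [0.5078, -0.2969, 0.1805]
tool_rot: [[1.0, 0.031, -0.0], [0.031, -1.0, 0.0], [-0.0, -0.0, -1.0]]
ft_force: [0.2, -0.6, -1.7]
grip_width: 0.0305
```

>>> servo_tool(commands=[{"linear": [0,0,2],"angular": [0,0,0],"gripper": -1},{"linear": [0,0,4],"angular": [0,0,0],"gripper": -1},{"linear": [0,0,6],"angular": [0,0,0],"gripper": -1},{"linear": [0,0,8],"angular": [0,0,0],"gripper": -1},{"linear": [0,0,8],"angular": [0,0,0],"gripper": -1}])

```text
time_s: 48.4
position: [0.5078, -0.2969, 0.1725]
tool_rot: [[1.0, 0.031, -0.0], [0.031, -1.0, 0.0], [-0.0, -0.0, -1.0]]
ft_force: [-0.3, 0.0, -1.6]
grip_width: 0.0304
```

>>> servo_tool(commands=[{"linear": [0,0,1],"angular": [0,0,0],"gripper": -1},{"linear": [0,0,1.5],"angular": [0,0,0],"gripper": -1},{"linear": [0,0,1.5],"angular": [0,0,0],"gripper": -1}])

```text
time_s: 48.7
position: [0.5079, -0.2969, 0.1713]
tool_rot: [[1.0, 0.031, -0.0], [0.031, -1.0, 0.0], [-0.0, -0.0, -1.0]]
ft_force: [0.2, 0.8, -1.7]
grip_width: 0.0298
```

>>> servo_tool(commands=[{"linear": [0,0,1],"angular": [0,0,0],"gripper": -1},{"linear": [0,0,1.5],"angular": [0,0,0],"gripper": -1},{"linear": [0,0,1.5],"angular": [0,0,0],"gripper": -1}])

```text
time_s: 49.0
position: [0.508, -0.297, 0.1702]
tool_rot: [[1.0, 0.031, 0.0], [0.031, -1.0, -0.0], [0.0, 0.0, -1.0]]
ft_force: [-0.2, 1.1, 3.2]
grip_width: 0.0303
```

>>> servo_tool(commands=[{"linear": [0,0,0],"angular": [0,0,0],"gripper": -0.9},{"linear": [0,0,0],"angular": [0,0,0],"gripper": -0.2},{"linear": [0,0,0],"angular": [0,0,0],"gripper": -0.1},{"linear": [0,0,0],"angular": [0,0,0],"gripper": 0},{"linear": [0,0,0],"angular": [0,0,0],"gripper": 0.1},{"linear": [0,0,0],"angular": [0,0,0],"gripper": 0.1},{"linear": [0,0,-10],"angular": [0,0,0],"gripper": 0.1},{"linear": [0,0,-25],"angular": [0,0,0],"gripper": 0.1},{"linear": [0,0,-50],"angular": [0,0,0],"gripper": 0.1},{"linear": [0,0,-90],"angular": [0,0,0],"gripper": 0.1},{"linear": [-20,0,-130],"angular": [0,0,0],"gripper": 0.1},{"linear": [-50,0,-165],"angular": [0,0,0],"gripper": 0.1},{"linear": [-80,0,-170],"angular": [0,0,0],"gripper": 0.1},{"linear": [-80,0,-170],"angular": [0,0,0],"gripper": 0.1},{"linear": [-80,0,-170],"angular": [0,0,0],"gripper": 0.1}])

```text
time_s: 50.5
position: [0.4277, -0.2994, 0.3406]
tool_rot: [[1.0, 0.03, 0.001], [0.03, -1.0, -0.001], [0.001, 0.001, -1.0]]
ft_force: [-0.3, 0.2, -0.3]
grip_width: 0.047
```

Run:
```python
from h import *
o=st(); p=env.get_image("wrist"); T=wristT(p,o);np.savez("w35.npz",T=T)
cv2.imwrite("pics/w35.png",cv2.resize(p["frame"],None,fx=1.4,fy=1.4,interpolation=cv2.INTER_CUBIC))
s=[.4823,-.298,np.radians(1.75)];c,k=np.cos(s[2]),np.sin(s[2])
for h in((-.025,-.072),(.025,-.072),(.025,0),(-.025,.072),(.025,.072)):
  print(h,np.round(proj(p,[s[0]+c*h[0]-k*h[1],s[1]+k*h[0]+c*h[1],.185],T)[0]*1.4))
q=env.get_image("top");cv2.imwrite("pics/t35.png",q["frame"])
q=env.get_image("scene");cv2.imwrite("pics/s35.png",cv2.resize(q["frame"][100:400,80:440],None,fx=2,fy=2,interpolation=cv2.INTER_CUBIC))
```

```text
t 50.5 pos [0.4277, -0.2994, 0.3406] yaw 1.74 zax [0.001, -0.001, -1.0] F [-0.3, 0.2, -0.3] w 0.047 q [-48.0, 16.0, 67.0, 0.0, 97.0, 40.0]
(-0.025, -0.072) [512. 229.]
(0.025, -0.072) [518. 139.]
(0.025, 0) [387. 139.]
(-0.025, 0.072) [263. 229.]
(0.025, 0.072) [257. 139.]
```

View pics/w35.png

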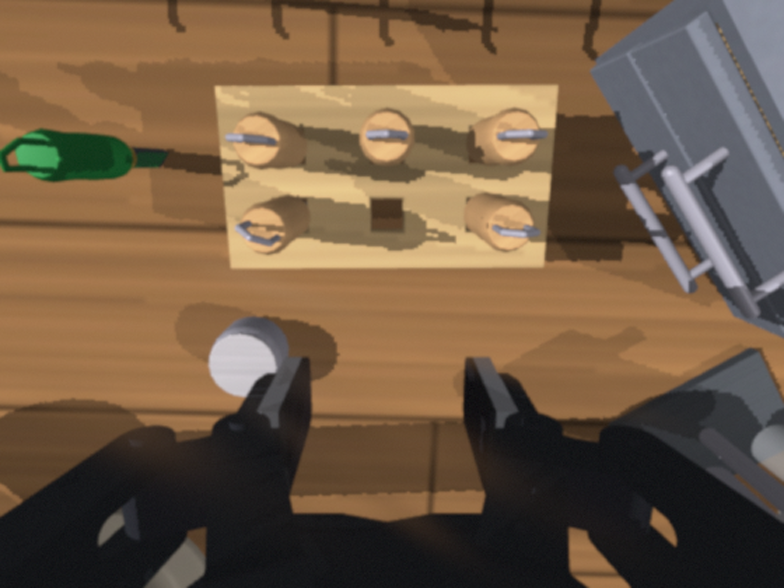

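View pics/t35.png

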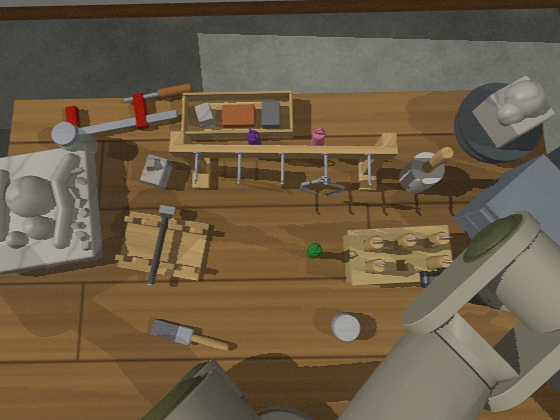

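View pics/s35.png

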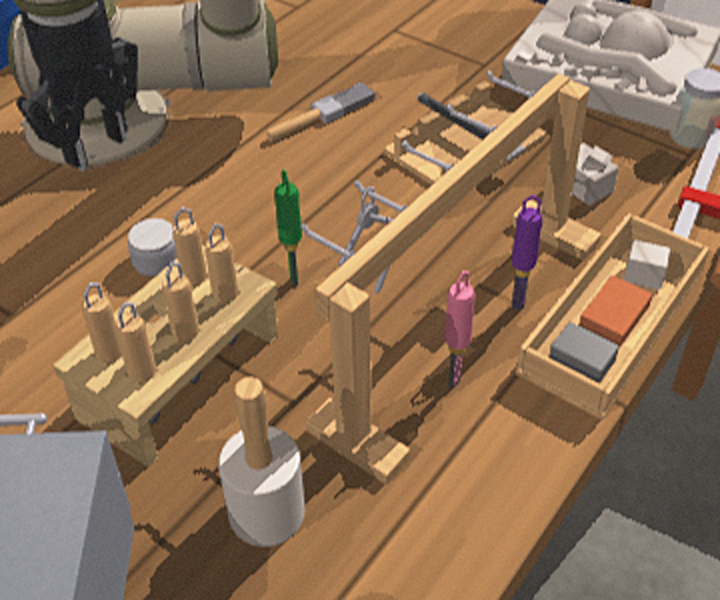

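Run:
```python
from h import *
delta([.45,.28,.33],-10)
```

```text
linear [39.9, -578.3, 9.8] angular [-0.05, 0.04, 11.82]
```

>>> servo_tool(commands=[{"linear": [2,-50,0],"angular": [0,0,0],"gripper": 0.1},{"linear": [4,-100,0],"angular": [0,0,0],"gripper": 0.1},{"linear": [6,-150,0],"angular": [0,0,0],"gripper": 0.1},{"linear": [8,-200,0],"angular": [0,0,0],"gripper": 0.1},{"linear": [10,-250,0],"angular": [0,0,0],"gripper": 0.1},{"linear": [15,-300,0],"angular": [0,0,2],"gripper": 0.1},{"linear": [20,-350,0],"angular": [0,0,4],"gripper": 0.1},{"linear": [25,-400,0],"angular": [0,0,6],"gripper": 0.1},{"linear": [30,-450,0],"angular": [0,0,8],"gripper": 0.1},{"linear": [35,-500,0],"angular": [0,0,10],"gripper": 0.1},{"linear": [38,-550,0],"angular": [0,0,11.8],"gripper": 0.1},{"linear": [40,-578,10],"angular": [0,0,11.8],"gripper": 0.1},{"linear": [40,-578,10],"angular": [0,0,11.8],"gripper": 0.1},{"linear": [40,-578,10],"angular": [0,0,11.8],"gripper": 0.1},{"linear": [40,-578,10],"angular": [0,0,11.8],"gripper": 0.1},{"linear": [40,-578,10],"angular": [0,0,11.8],"gripper": 0.1}])

```text
time_s: 52.25
position: [0.4502, 0.2787, 0.3302]
tool_rot: [[0.985, -0.175, 0.001], [-0.175, -0.985, 0.0], [0.001, -0.0, -1.0]]
ft_force: [-0.1, 0.1, 0.8]
grip_width: 0.0471
```

Run:
```python
from h import *
o=st(); p=env.get_image("wrist"); T=wristT(p,o)
cv2.imwrite("pics/w36.png",cv2.resize(p["frame"],None,fx=1.4,fy=1.4))
a=np.radians(-10.2);R=np.array([[np.cos(a),-np.sin(a)],[np.sin(a),np.cos(a)]])
q=env.get_image("top");cv2.imwrite("pics/t36.png",q["frame"])
for n,pp,TT in (("wrist",p,T),("top",q,None)):
    d=env.trace(pp,"chisel0");print(n,[(x["confidence"],x["extent"]) for x in d])
    m=d[0]["pixels"];ys,xs=np.nonzero(m)
    L=(ray(pp,np.stack([xs,ys],1),.041,TT)[:,:2]-[.5228,.2960])@R
    print(L.min(0),L.max(0),[round(float(np.mean(L[abs(L[:,0]-x)<.01][:,1])),4) for x in (-.08,-.04,0,.04)])
```

```text
t 52.25 pos [0.4502, 0.2787, 0.3302] yaw -10.09 zax [0.001, 0.0, -1.0] F [-0.1, 0.1, 0.8] w 0.0471 q [19.0, 17.0, 67.0, -0.0, 96.0, 119.0]
wrist [(0.84, [229.7, 15.8, 268.8, 202.7])]
[-0.10427254 -0.01915121] [0.10102026 0.02110085] [0.0009, 0.0007, 0.0012, 0.0008]
top [(0.83, [149.5, 205.9, 175.4, 285.5]), (0.58, [300.4, 175.3, 344.5, 198.1])]
[-0.10184097 -0.01746238] [0.10063905 0.02004309] [0.0018, 0.0016, 0.0019, 0.0013]
```

View pics/w36.png

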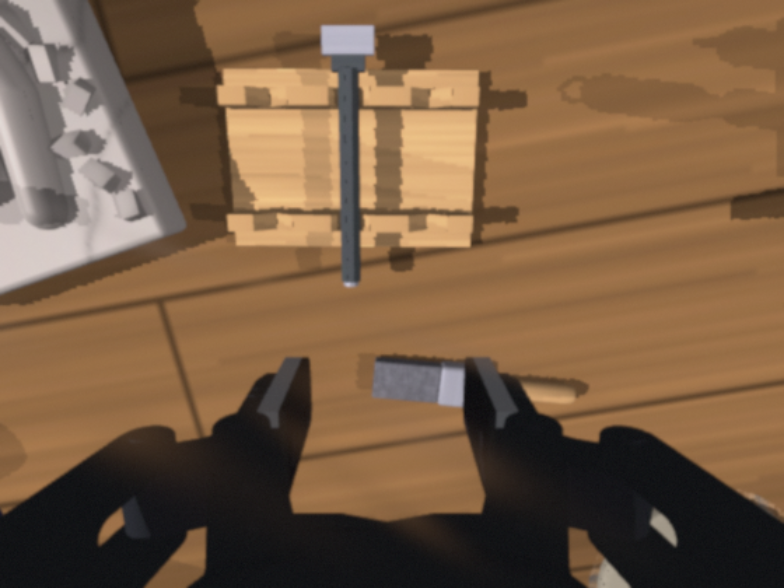

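View pics/t36.png

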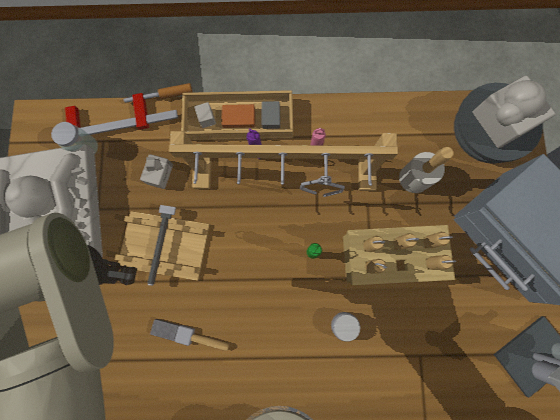

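```bash
python3 -c "
from h import *
st(); print(env.close_job())"
```

```text
t 52.45 pos [0.45, 0.279, 0.3301] yaw -10.07 zax [0.0, 0.0, -1.0] F [-0.5, 0.4, 0.1] w 0.047 q [19.0, 17.0, 67.0, 0.0, 96.0, 119.0]
the job is handed in; nothing more can be done
None
```

The carving bench is ready and the job is handed in at about 52 s; the hand-in gives no verdict, so the results below rest on my own camera checks.

- **Rasps:** All three rasps on the rail were lifted off and lowered into empty rack holes, at rack positions (-25, -72), (+25, -72) and (+25, 0) mm. Each went in until a light contact was felt, at most about 12 N. In the last wrist, top and scene pictures they stand upright with their handles down on the plank, and the two rasps already in the rack are still in their holes.
- **Chisel:** I found only one loose chisel in any view. It lies in the middle pair of notches. The wrist and top pictures put it within 2 mm of centre lengthways, 1 to 2 mm off sideways, and in line with the rest to well under 1 degree. I did not measure its height after release.
- **Everything else:** The callipers still hang on their hook. The mallet, offcut and other items look unmoved in the pictures, and the gripper was clear of everything at the end.

Two readings disagreed. The first rasp's blade tip came out up to about 6 mm apart between the wrist and top cameras. I settled it with the scene camera, and the rasp then went in without side force. The rest's position differed by about 2.5 mm between cameras, so I used the mean.

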